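Pack a candle kit in stack-nest crates

ROBOT

A 6-joint arm with a two-finger parallel gripper is mounted at the origin on the work surface; the furniture and walls round the work are solid. World frame = base frame: x ahead of the robot, y to its left, z up, the work surface at z = 0. Lengths are in m, angles in rad, forces in N, time in s.
With the tool pointing down it reaches from about 0.425 to 0.95 m from the base axis. Payload 3.5 kg.
Tool frame: the origin (TCP) lies at the very end of the fingers, on their centre line; the grasp point (between the pads) lies 19 mm behind it (ctrl.grip_point_offset is the distance from the TCP to the grasp point, in m); z points along the fingers, y is the line along which they close (so a half turn about z gives the same grasp; the last joint's range is limited). The gripper opens to 85 mm and grips with 20 to 120 N. Pads are 22 mm wide; open, the fingers measure 114 mm over their backs; the gripper's body (76 mm by 85 mm) begins 54 mm behind the grasp point. The pads swing forward as they close: fully open they stand 13 mm farther back than shut.
Start: joints at [1.006, 0.286, 1.577, -0, 1.279, -0.15], TCP at [0.272, 0.618, 0.231] pointing down, gripper open.
Joint ranges: [-2.77, 2.77], [-0.9, 2.22], [0.21, 2.48], [-1.53, 4.67], [0.24, 2.81], [-2.84, 2.84]. Speed limits (rad/s): [2.79, 2.79, 3.14, 3.14, 3.14, 3.14].

INTERFACE

Orientations are given as a unit quaternion [x, y, z, w].
In Python, from plant import ctrl gives the robot as it stands. The module is installed in compiled form; this text tells all that it offers.
- The arm moves only by the shell command python3 -m pendant 'ROWS' [OPENING] [FORCE]. ROWS is JSON, a list of rows, each an object of numbers: "dx", "dy", "dz": the shift along the tool's x, y, z in cm; "twist": the turn about the tool's z in degrees. A call has 1 to 10 rows; each row is the pose to reach, as a shift and turn from the pose commanded when the call began, along the tool's axes at that moment; what a row does not reach only later rows make up. A row lasts 1/8 s, in which the tool goes at most 62.5 mm and 10.7 degrees, less where a joint would pass 70% of its speed; a pose out of reach is approached as far as the arm can. A call with a gripper value outside its range is refused whole. OPENING is the opening in per cent of the stroke, from 0 (shut) to 100 (fully open), set as the call begins (- or left out, the last holds). The fingers move at their own pace and stop on an object; FORCE is the grip in N (left out, the last holds). Time passes only in rows, so rows that repeat a pose let the fingers close. It gives the time, the measured TCP pose, the force, the opening and the grip force at its end, in the units of the state.
- ctrl.get_state(): the state, without advancing time (a new reading comes with each control period).
- ctrl.read_camera(name): name is "side" or "top"; returns a dict with "img" (384x512x3 uint8, red, green, blue), "depth" (384x512 float32, m along the optical axis (not along the pixel's ray), 0 where there is no reading), "camera_matrix" (3x3 intrinsics, pixels), "xyz" and "rotation" of the camera in the world. Camera axes: x right, y up, looking along -z (the intrinsics and any distortion apply to the point x, -y, -z); pixel columns grow to the right and rows downward; lengths in m; the calibration is good to about 2 mm. A picture is of the moment at which its call begins.
- ctrl.sign_off(): hands the job in; it is judged then, once.
The state is a dict: "time": time; "qpos": joint angles; "dq": joint speeds; "joint_efforts": joint torques, N m; "eef_pos": TCP position; "tcp_rot": TCP orientation; "contact_force": force on the tool from outside, world axes, zero at the start; "wrist_torque": the same for the moment, N m; "opening": opening from 0.0 (shut) to 1.0 (fully open); "finger_force": force on a finger pad.
Only numpy, scipy, OpenCV 4.12 (cv2) and the standard library are available. Lean on these libraries where they do the work, as an engineer would, in place of code of your own. Each camera call takes 0.05 s, during which the arm holds its last target. There are 200 camera calls.

TASK

Pack the candle kit: lift the blue tray out of the grey crate it is nested in and put it aside, then stand every pale wick tin upright in the grey crate. Turn the tray half round so that its yellow stripe is on the side away from the crate's stripe and its feet sit on the crate's rim lugs, stacked and not nested, stand every brown jar upright in the tray, one in a bay, and press both orange covers down until they snap shut. Leave the label roll where it is.

Things in the scene. Friction and masses are not known exactly. Their poses are not given: they have to be found in the camera images.
- base_crate: grey crate fixed to the bench, 102 (x) x 236 (y) x 60 mm high; origin at the centre of its underside. Floor 4 mm thick, inside 96 x 198 mm. Long sides open but for a lip 10 mm high; end walls (+y, -y) 52 mm high. Each end wall has two channels, centred at x = +36 and -12 mm, into which the tray's feet drop when it nests. Tins fit at y = +50 and -50 mm. A yellow stripe runs along its +x lip
- base_lug (a point): seat of one of the four dark rim lugs, at x = -36, y = +106 mm, 52 mm up in the crate's frame; on each end wall (y = +106 and -106) there are two, at x = -36 and +12 mm, with 8 mm lips that leave a tray foot 5 mm of play each way
- tray: loose blue tray, about 0.55 kg, 88 (x) x 192 (y) mm, 220 mm over its feet; origin at the centre of its underside. Floor 4 mm thick, long sides 22 mm high, end walls (+y, -y) 88 mm high; a wall at y = 0 that carries the handle parts two bays of 82 x 87 mm. Starts nested in the crate with equal yaw, 4 mm up; turned half round and centred over the crate its feet rest on the lugs, 52 mm up
- tray_foot (a point): underside of one of the tray's four feet, at x = +36, y = +103 mm, level with the tray's underside; at each end (y = +103 and -103) two feet stick out 14 mm, at x = +36 and -12 mm, 14 mm wide, 20 mm high
- tray_handle (a point): middle of the tray's black handle, 128 mm above the tray's underside; the handle is a level bar along the tray's x, 64 mm long, 14 mm thick (y), 22 mm high with its top at 138 mm; pinch it across y. The stem under it is 48 mm long and 10 mm thick
- tray_stripe (a point): middle of the yellow stripe on the tray's +x side, 42 mm from its centre, 22 mm up; beside the crate's stripe when nested, on the other side when stacked
- tray_bay_a (a point): middle of the floor of the tray's +y bay, 50 mm from its centre, 4 mm up: place for a jar
- tray_bay_b (a point): middle of the floor of the tray's -y bay, 50 mm from its centre, 4 mm up: place for a jar
- cover_a (a joint): orange hinged cover over the tray's +y bay, rad: 0 = level, shut; grows as it swings up and outward (1.57 upright, stop at 2.2, leaning out past the end wall). Light friction keeps it where it is left. A spring ball on the handle catches its steel nose over the last 0.1 rad: pressing it home takes about 5 N at the press point; below 0.03 it is snapped shut
- cover_a_hinge (a point): on the hinge axis of that cover, at the top of the tray's +y end wall (+90 mm in y, 90 mm up in the tray frame); the hinge runs along the tray's x, the cover is 84 mm wide in x, 4 mm thick, and reaches 79 mm from the hinge (nose included)
- cover_a_press (a point): ribbed thumb patch on the cover's top (outer) face, 60 mm from the hinge, near the free edge; with the cover shut it is 30 mm from the handle's mid plane and 92 mm above the tray's underside
- cover_b (a joint): orange hinged cover over the tray's -y bay, rad: 0 = level, shut; grows as it swings up and outward (1.57 upright, stop at 2.2, leaning out past the end wall). Light friction keeps it where it is left. A spring ball on the handle catches its steel nose over the last 0.1 rad: pressing it home takes about 5 N at the press point; below 0.03 it is snapped shut
- cover_b_hinge (a point): on the hinge axis of that cover, at the top of the tray's -y end wall (-90 mm in y, 90 mm up in the tray frame); the hinge runs along the tray's x, the cover is 84 mm wide in x, 4 mm thick, and reaches 79 mm from the hinge (nose included)
- cover_b_press (a point): ribbed thumb patch on the cover's top (outer) face, 60 mm from the hinge, near the free edge; with the cover shut it is 30 mm from the handle's mid plane and 92 mm above the tray's underside
- tin_a: round pale (off-white) wick tin, 68 mm across, 36 mm high, 0.06 kg, its lid the top 10 mm; origin at the centre of its underside; stands on the bench. May be absent
- tin_b: round pale (off-white) wick tin, 68 mm across, 36 mm high, 0.06 kg, its lid the top 10 mm; origin at the centre of its underside; stands on the bench. May be absent
- jar_a: brown glass jar with a black lid, 68 mm across, 78 mm high (lid above 63 mm, 66 mm across), 0.165 kg; origin at the centre of its underside; stands on the bench. May be absent. Grasp it across the upper half
- jar_b: brown glass jar with a black lid, 68 mm across, 78 mm high (lid above 63 mm, 66 mm across), 0.165 kg; origin at the centre of its underside; stands on the bench. May be absent. Grasp it across the upper half
- label_roll: bystander: white label roll lying flat, 66 x 30 mm; leave alone
Not all that is in view belongs to the job. Of the things shaped like the jar_b, the brown one is meant.

How it is judged:
By the outcome, as a careful person would: the job done as asked, in the order asked, and still so for the second after the job is handed in, with the robot touching nothing.
Of tin_a, tin_b, jar_a, jar_b only 3 to 4 are there at a start; the rules pass over those that are not, and their reading is None.
At some moment in a run one of jar_a, jar_b may be knocked a few centimetres aside while the robot is not near it.
It also fails if it takes over 208 s, if anything falls off the work surface, if the arm or the gripper's body presses on something with over 40 N, if the wrist force passes 120 N, or if a joint passes its speed limit or range.

## Working session

There is one attempt and no reset: what is moved stays moved. The work goes in short steps, Python scripts to look and compute and a shell command to move; the robot and the scene stay as the last step left them, time stands still between calls to the robot, and variables do not carry over. Pictures are saved under pics/ and viewed, at most 14 in all, crops included, and the job is handed in when it is done.

```bash
mkdir -p pics
cat > h.py <<'E'
import numpy as np, cv2
from plant import ctrl
def cam(n):
    c=ctrl.read_camera(n); c['img']=np.ascontiguousarray(c['img']); return c
def save(c,name): cv2.imwrite('pics/'+name,cv2.cvtColor(c['img'],cv2.COLOR_RGB2BGR))
def rot(c):
    r=np.array(c['rotation'],float)
    if r.shape==(3,3): return r
    from scipy.spatial.transform import Rotation as R
    return R.from_quat(r).as_matrix()
def cloud(c):
    K=np.array(c['camera_matrix']);d=c['depth'];v,u=np.mgrid[:d.shape[0],:d.shape[1]]
    P=np.stack([(u-K[0,2])/K[0,0]*d,-(v-K[1,2])/K[1,1]*d,-d],-1)
    return P@rot(c).T+np.array(c['xyz'])
def ray(c,u,v,z):
    K=np.array(c['camera_matrix']);r=rot(c)@np.array([(u-K[0,2])/K[0,0],-(v-K[1,2])/K[1,1],-1]);o=np.array(c['xyz'])
    return o+r*(z-o[2])/r[2]
E
python3 - <<'E'
from h import *
for n in('top','side'):
    c=cam(n);save(c,n+'0.png');print(n,c['xyz'],np.round(c['rotation'],3),c['camera_matrix'])
    np.savez('pics/'+n+'0.npz',P=cloud(c),img=c['img'])
s=ctrl.get_state();print(s)
E
```

```text
top [ 0.06364565 -0.01964364  1.69818516] [-0.07   0.075  0.711 -0.696] [[463.34863237   0.         260.6731834 ]
 [  0.         463.34863237 190.99910932]
 [  0.           0.           1.        ]]
side [ 0.18286061 -0.94272293  0.9452567 ] [ 0.406 -0.043 -0.111  0.906] [[371.21350583   0.         257.0661456 ]
 [  0.         371.21350583 191.13083351]
 [  0.           0.           1.        ]]
{'time': 0.1, 'qpos': array([ 1.00598032e+00,  2.87100681e-01,  1.57805636e+00,  4.10036460e-06,
        1.27861479e+00, -1.49995293e-01]), 'dq': array([-6.70378924e-05, -2.09361381e-03, -3.47290948e-03, -9.65260344e-04,
        8.10417698e-05,  1.03169196e-03]), 'joint_efforts': array([ 9.76031479e-04, -4.07294583e+01, -2.93699902e+01, -9.13777239e-05,
        3.42964340e-03, -1.33267136e-05]), 'eef_pos': array([0.2716825 , 0.61724663, 0.23005582]), 'tcp_rot': array([ 2.05926910e-01,  9.78566768e-01, -1.02004854e-03, -3.83025861e-04]), 'contact_force': array([-0.18009061, -0.07829455, -0.69438679]), 'wrist_torque': array([-0.03951597,  0.01600221,  0.0240262 ]), 'finger_force': 0.0, 'opening': 0.9976899764598772}
```

View pics/top0.png

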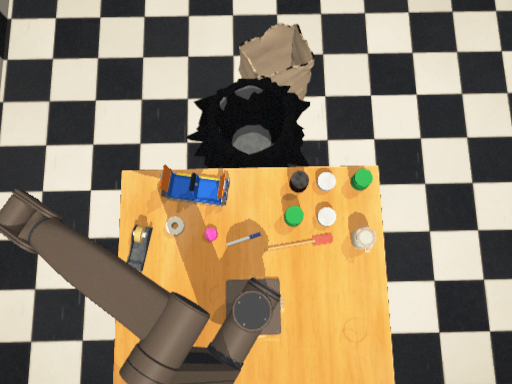

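View pics/side0.png

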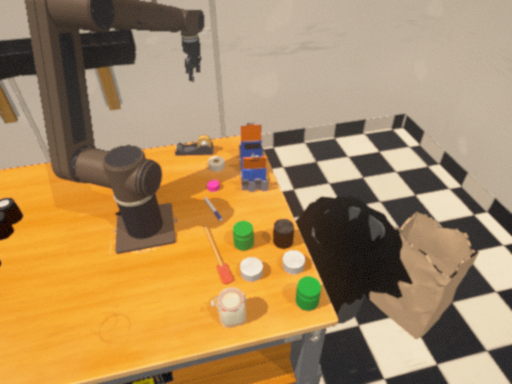

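The top view shows the crate with the tray nested at about (195,187), tins at (327,181) and (327,217), and a brown jar with a black lid at (299,181). The green jars are decoys. The side view agrees: jar at (283,232), tray at (253,165). I'll measure these next.

Run:
```python
from h import *
D=np.load('pics/top0.npz');P=D['P'];img=D['img']
hsv=cv2.cvtColor(img,cv2.COLOR_RGB2HSV)
H,S,V=[hsv[...,i].astype(int) for i in range(3)]
z=P[...,2]
print('table z',np.median(z[230:260,330:345]),np.median(z[175:200,260:280]))
def show(n,m):
    k,l,st,ce=cv2.connectedComponentsWithStats(m.astype(np.uint8))
    for i in range(1,k):
        if st[i,4]>12:
            q=P[l==i];print(n,st[i],np.round(ce[i]),'med',np.round(np.median(q,0),3),'min',np.round(np.percentile(q,3,0),3),'max',np.round(np.percentile(q,97,0),3))
on=(z>0.02)&(z<0.35)
reg=np.zeros_like(on);reg[165:260,125:385]=1
on&=reg
show('blue',on&(H>100)&(H<130)&(S>120))
show('orange',on&(H<12)&(S>150))
show('yellow',reg&(H>22)&(H<35)&(S>150))
show('tall',on&(z>0.025)&(S<400))
show('black',on&(V<60))
c=img[160:265,120:390];cv2.imwrite('pics/crop0.png',cv2.cvtColor(cv2.resize(c,None,fx=2.9,fy=2.9,interpolation=cv2.INTER_CUBIC),cv2.COLOR_RGB2BGR))
```

```text
table z 0.0008714459314248524 0.0006358612732104696
blue [166 173  42  29 206] [186. 189.] med [0.413 0.209 0.046] min [0.383 0.182 0.022] max [0.472 0.3   0.139]
blue [216 198   5   5  13] [219. 201.] med [0.374 0.115 0.039] min [0.372 0.113 0.022] max [0.385 0.128 0.073]
orange [290 182   9  10  22] [293. 187.] med [ 0.418 -0.153  0.045] min [ 0.409 -0.171  0.025] max [ 0.435 -0.143  0.055]
yellow [177 173  15   3  22] [184. 174.] med [0.482 0.248 0.026] min [0.466 0.217 0.008] max [0.489 0.273 0.073]
yellow [199 176  21   4  27] [209. 177.] med [0.469 0.156 0.024] min [0.456 0.12  0.004] max [0.477 0.191 0.048]
tall [159 165  16  33 328] [166. 181.] med [0.438 0.297 0.115] min [0.4   0.285 0.032] max [0.483 0.321 0.171]
tall [351 168  22  22 332] [361. 178.] med [ 0.441 -0.4    0.076] min [ 0.414 -0.432  0.03 ] max [ 0.474 -0.373  0.083]
tall [289 170  20  22 313] [299. 180.] med [ 0.438 -0.173  0.076] min [ 0.411 -0.202  0.032] max [ 0.471 -0.144  0.085]
tall [189 172  11  28 188] [194. 184.] med [0.426 0.201 0.101] min [0.39  0.193 0.028] max [0.467 0.212 0.146]
tall [216 172  1
[... 440 characters left out ...]
-0.241  0.044]
tall [165 216  19  18 224] [174. 225.] med [0.292 0.28  0.031] min [0.265 0.251 0.026] max [0.322 0.31  0.038]
tall [130 224  21  26 277] [140. 234.] med [0.259 0.395 0.056] min [0.224 0.37  0.026] max [0.29  0.432 0.081]
tall [352 225  24  27 452] [364. 237.] med [ 0.227 -0.391  0.085] min [ 0.194 -0.426  0.034] max [ 0.262 -0.362  0.094]
tall [204 227  13  11  49] [210. 232.] med [0.261 0.151 0.027] min [0.246 0.129 0.025] max [0.279 0.171 0.034]
black [190 173   6  18  66] [192. 181.] med [0.427 0.201 0.14 ] min [0.399 0.193 0.126] max [0.453 0.208 0.147]
black [290 181  16  11  65] [296. 187.] med [ 0.415 -0.16   0.054] min [ 0.409 -0.193  0.025] max [ 0.434 -0.143  0.08 ]
```

View pics/crop0.png

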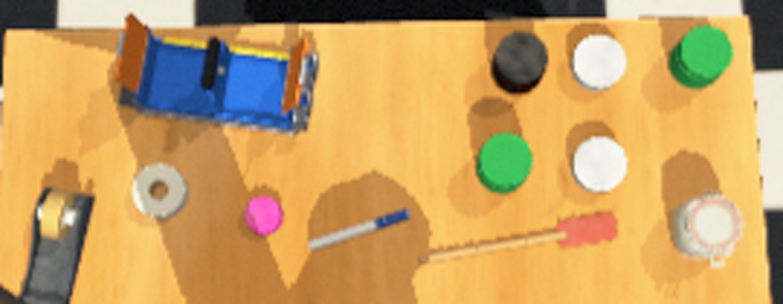

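Run:
```python
from h import *
D=np.load('pics/top0.npz');P=D['P'];img=D['img'];z=P[...,2]
hsv=cv2.cvtColor(img,cv2.COLOR_RGB2HSV).astype(int)
H,S,V=[hsv[...,i] for i in range(3)]
m=(P[...,1]>0.17)&(P[...,1]<0.23)&(z>0.128)&(z<.16)&(P[...,0]>.35)&(P[...,0]<.5)
q=P[m];r=cv2.minAreaRect(q[:,:2].astype(np.float32)*1000);print('handle',len(q),np.round(q.mean(0),3),r)
for nm,a,b in(('covA',.26,.35),('covB',.06,.13)):
    for lo,hi in((.1,.13),(.13,.15),(.15,.2)):
        m=(H<14)&(S>140)&(z>lo)&(z<hi)&(P[...,1]>a)&(P[...,1]<b)&(P[...,0]>.3)
        q=P[m]
        if len(q)>4: print(nm,lo,len(q),np.round(q.mean(0),3),np.polyfit(q[:,0],q[:,1],1).round(3))
for u in(150,250,275,345): print('edge',u,np.round(P[[172,170,168,166,160],u],2).tolist())
print('bag z', np.round(P[100:160:10,250,2],2))
print('left',np.round(P[200,[112,116,120,124,128]],2).tolist())
```

```text
handle 83 [0.428 0.202 0.14 ] ((428.9097900390625, 202.45037841796875), (14.913883209228516, 63.094295501708984), 81.39453125)
covA 0.1 77 [0.442 0.293 0.115] [-0.16   0.364]
covA 0.13 57 [0.445 0.297 0.14 ] [-0.161  0.368]
covA 0.15 39 [0.437 0.301 0.158] [-0.156  0.369]
covB 0.1 33 [0.411 0.108 0.118] [-0.13   0.162]
covB 0.13 33 [0.41  0.101 0.14 ] [-0.153  0.164]
covB 0.15 25 [0.407 0.095 0.157] [-0.143  0.153]
edge 150 [[0.5, 0.38, -0.0], [0.51, 0.38, 0.0], [0.72, 0.56, -0.77], [0.73, 0.56, -0.78], [0.77, 0.57, -0.78]]
edge 250 [[0.49, 0.0, 0.0], [0.5, 0.0, 0.0], [0.51, 0.0, -0.0], [0.59, 0.01, -0.28], [0.6, 0.01, -0.24]]
edge 275 [[0.49, -0.09, -0.0], [0.5, -0.09, 0.0], [0.5, -0.09, 0.0], [0.6, -0.11, -0.35], [0.62, -0.11, -0.3]]
edge 345 [[0.48, -0.36, -0.0], [0.49, -0.36, -0.0], [0.5, -0.36, -0.0], [0.51, -0.36, 0.0], [0.74, -0.51, -0.76]]
bag z [-0.35 -0.43 -0.55 -0.73 -0.75 -0.76]
left [[0.54, 0.76, -0.77], [0.54, 0.74, -0.77], [0.39, 0.49, -0.0], [0.39, 0.47, -0.0], [0.39, 0.46, 0.0]]
```

```bash
cat >> h.py <<'E'
from scipy.spatial.transform import Rotation as R
def go(x,y,z,ang=None):
    "cm / deg to reach TCP world x,y,z with tool-y line at ang degrees"
    s=ctrl.get_state();M=R.from_quat(s['tcp_rot']).as_matrix()
    d=M.T@(np.array([x,y,z])-s['eef_pos'])*100
    a=np.degrees(np.arctan2(M[1,1],M[0,1]))
    tw=None if ang is None else (a-ang+180)%360-180
    print('go',np.round(d,2),'twist',tw,'| ang',round(a,1),'pos',s['eef_pos'].round(4),'q',s['qpos'].round(2),'F',s['contact_force'].round(1),'op',round(s['opening'],3),'ff',round(s['finger_force'],1),'t',s['time'])
E
python3 -c "
from h import *
go(.4285,.2025,.23,81.4)"
python3 -m pendant '[{"dx":-4.4,"dy":-4.5,"twist":-5},{"dx":-8.8,"dy":-9,"twist":-10},{"dx":-13.2,"dy":-13.5,"twist":-15},{"dx":-17.6,"dy":-18,"twist":-15.2},{"dx":-22,"dy":-22.5,"twist":-15.2},{"dx":-26.4,"dy":-27,"twist":-15.2},{"dx":-31,"dy":-31.7,"twist":-15.2},{"dx":-31,"dy":-31.7,"twist":-15.2},{"dx":-31,"dy":-31.7,"twist":-15.2}]' 60 60
python3 -c "
from h import *
go(.4285,.2025,.113,81.4)"
```

```text
go [-31.07 -31.64   0.06] twist -15.167523744229698 | ang 66.2 pos [0.2717 0.6172 0.2301] q [ 1.01  0.29  1.58  0.    1.28 -0.15] F [-0.2 -0.1 -0.7] op 0.998 ff 0.0 t 0.1
go [-31.07 -31.61  11.76] twist -15.167523744229698 | ang 66.2 pos [0.2717 0.6172 0.2301] q [ 1.01  0.29  1.58  0.    1.28 -0.15] F [-0.2 -0.1 -0.7] op 0.998 ff 0.0 t 0.1$[0]: bad value
```

```bash
python3 -m pendant '[{"dx":-4.4,"dy":-4.5,"dz":0,"twist":-5},{"dx":-8.8,"dy":-9,"dz":0,"twist":-10},{"dx":-13.2,"dy":-13.5,"dz":0,"twist":-15},{"dx":-17.6,"dy":-18,"dz":0,"twist":-15.2},{"dx":-22,"dy":-22.5,"dz":0,"twist":-15.2},{"dx":-26.4,"dy":-27,"dz":0,"twist":-15.2},{"dx":-31,"dy":-31.7,"dz":0,"twist":-15.2},{"dx":-31,"dy":-31.7,"dz":0,"twist":-15.2},{"dx":-31,"dy":-31.7,"dz":0,"twist":-15.2}]' 60 60
python3 - <<'E'
from h import *
go(.4285,.2025,.113,81.4)
for n in('top','side'):
    c=cam(n);save(c,n+'1.png');np.savez('pics/'+n+'1.npz',P=cloud(c),img=c['img'])
E
```

```text
time: 1.23
eef_pos: [0.4278, 0.2025, 0.231]
tcp_rot: [0.075, 0.997, 0.0, -0.0]
contact_force: [-0.8, 0.8, -0.7]
opening: 0.596
finger_force: 0.0
go [-0.08  0.   11.8 ] twist -0.0472654691795924 | ang 81.4 pos [0.4278 0.2025 0.231 ] q [ 0.23 -0.17  2.06  0.    1.26 -1.19] F [-0.8  0.8 -0.7] op 0.596 ff 0.0 t 1.225
```

View pics/top1.png

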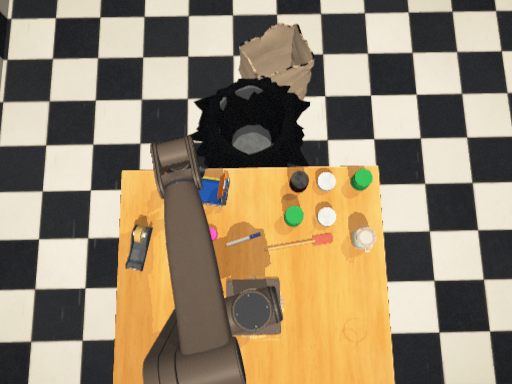

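```bash
python3 -m pendant '[{"dx":-0.1,"dy":0,"dz":4,"twist":0},{"dx":-0.1,"dy":0,"dz":8,"twist":0},{"dx":-0.1,"dy":0,"dz":11.8,"twist":0},{"dx":-0.1,"dy":0,"dz":11.8,"twist":0}]' 60 60 && python3 -m pendant '[{"dx":0,"dy":0,"dz":0,"twist":0},{"dx":0,"dy":0,"dz":0,"twist":0},{"dx":0,"dy":0,"dz":0,"twist":0},{"dx":0,"dy":0,"dz":0,"twist":0},{"dx":0,"dy":0,"dz":0,"twist":0},{"dx":0,"dy":0,"dz":0,"twist":0}]' 0 90
```

```text
time: 1.82
eef_pos: [0.4256, 0.2033, 0.1101]
tcp_rot: [0.073, 0.997, -0.001, -0.004]
contact_force: [-0.7, -0.2, -0.8]
opening: 0.602
finger_force: 0.0
time: 2.58
eef_pos: [0.4305, 0.203, 0.1158]
tcp_rot: [0.075, 0.997, 0.001, 0.002]
contact_force: [-0.9, -0.3, 6.5]
opening: 0.146
finger_force: 89.6
```

```bash
python3 -m pendant '[{"dx":0,"dy":0,"dz":-2,"twist":0},{"dx":0,"dy":0,"dz":-4,"twist":0},{"dx":0,"dy":0,"dz":-7,"twist":0},{"dx":0,"dy":0,"dz":-11,"twist":0},{"dx":0,"dy":0,"dz":-15,"twist":0},{"dx":0,"dy":0,"dz":-16,"twist":0},{"dx":0,"dy":0,"dz":-16,"twist":0}]'
python3 - <<'E'
from h import *
go(.39,-.02,.28,0)
c=cam('side');save(c,'side2.png')
E
```

```text
time: 3.45
eef_pos: [0.4285, 0.2025, 0.2723]
tcp_rot: [0.075, 0.997, -0.0, -0.0]
contact_force: [-0.4, 0.7, -5.2]
opening: 0.148
finger_force: 88.4
go [  0.49 -22.57  -0.76] twist 81.42510031180404 | ang 81.4 pos [0.4285 0.2025 0.2723] q [ 0.23 -0.2   2.01  0.    1.34 -1.19] F [-0.4  0.7 -5.2] op 0.148 ff 88.4 t 3.45
```

View pics/side2.png

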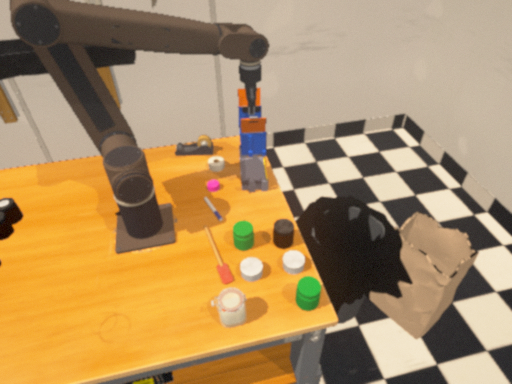

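Lift succeeded: the tray hangs at (252,125) above the empty crate at (255,172). Next I'll swing it aside.

```bash
python3 -m pendant '[{"dx":0.1,"dy":-3,"dz":0,"twist":8},{"dx":0.2,"dy":-6,"dz":0,"twist":16},{"dx":0.2,"dy":-9,"dz":0,"twist":24},{"dx":0.2,"dy":-12,"dz":0,"twist":33},{"dx":0.3,"dy":-15,"dz":0,"twist":42},{"dx":0.3,"dy":-18,"dz":0,"twist":51},{"dx":0.4,"dy":-21,"dz":0,"twist":60},{"dx":0.5,"dy":-22.6,"dz":0,"twist":69},{"dx":0.5,"dy":-22.6,"dz":0,"twist":77},{"dx":0.5,"dy":-22.6,"dz":0,"twist":81.4}]' && python3 -m pendant '[{"dx":0,"dy":0,"dz":0,"twist":0},{"dx":0,"dy":0,"dz":5,"twist":0},{"dx":0,"dy":0,"dz":9,"twist":0},{"dx":0,"dy":0,"dz":12,"twist":0},{"dx":0,"dy":0,"dz":13.5,"twist":0},{"dx":0,"dy":0,"dz":13.5,"twist":0}]' && python3 -c "
from h import *
go(.39,-.02,.11,0)"
```

```text
time: 4.75
eef_pos: [0.389, -0.0201, 0.2703]
tcp_rot: [0.708, 0.706, -0.001, -0.002]
contact_force: [-0.3, -0.0, -6.2]
opening: 0.145
finger_force: 88.5
time: 5.5
eef_pos: [0.3894, -0.0198, 0.1371]
tcp_rot: [0.707, 0.708, -0.001, -0.002]
contact_force: [-0.3, -1.0, -5.1]
opening: 0.141
finger_force: 88.5
go [-0.02  0.07  2.71] twist 0.07524573404361945 | ang 0.1 pos [ 0.3894 -0.0198  0.1371] q [-0.31 -0.28  2.32 -0.    1.1  -0.31] F [-0.3 -1.  -5.1] op 0.141 ff 88.5 t 5.5
```

```bash
python3 -m pendant '[{"dx":0,"dy":0,"dz":1.5,"twist":0},{"dx":0,"dy":0,"dz":2.2,"twist":0},{"dx":0,"dy":0,"dz":2.6,"twist":0},{"dx":0,"dy":0,"dz":2.8,"twist":0},{"dx":0,"dy":0,"dz":2.8,"twist":0},{"dx":0,"dy":0,"dz":2.8,"twist":0}]' && python3 -m pendant '[{"dx":0,"dy":0,"dz":0,"twist":0},{"dx":0,"dy":0,"dz":0,"twist":0},{"dx":0,"dy":0,"dz":0,"twist":0},{"dx":0,"dy":0,"dz":0,"twist":0},{"dx":0,"dy":0,"dz":-3,"twist":0},{"dx":0,"dy":0,"dz":-7,"twist":0},{"dx":0,"dy":0,"dz":-12,"twist":0},{"dx":0,"dy":0,"dz":-12,"twist":0}]' 60 && python3 -c "
from h import *
go(.445,-.277,.23,90)"
```

```text
time: 6.25
eef_pos: [0.3906, -0.0201, 0.112]
tcp_rot: [0.707, 0.707, -0.0, -0.0]
contact_force: [-5.0, 1.9, 3.7]
opening: 0.143
finger_force: 89.9
time: 7.25
eef_pos: [0.3929, -0.021, 0.2352]
tcp_rot: [0.707, 0.707, 0.002, 0.004]
contact_force: [-1.0, -0.4, -0.1]
opening: 0.6
finger_force: 0.0
go [-25.6    5.19   0.65] twist -89.96233675444184 | ang 0.0 pos [ 0.3929 -0.021   0.2352] q [-0.31 -0.4   2.22 -0.    1.31 -0.31] F [-1.  -0.4 -0.1] op 0.6 ff 0.0 t 7.25
```

Run:
```python
from h import *
c=cam('top');P=cloud(c);np.savez('pics/top3.npz',P=P,img=c['img']);z=P[...,2];img=c['img']
cv2.imwrite('pics/crop3.png',cv2.cvtColor(cv2.resize(img[160:230,150:400],None,fx=3.2,fy=3.2,interpolation=cv2.INTER_CUBIC),cv2.COLOR_RGB2BGR))
hsv=cv2.cvtColor(img,cv2.COLOR_RGB2HSV).astype(int);H,S,V=[hsv[...,i] for i in range(3)]
m=(P[...,1]>0.06)&(P[...,1]<0.36)&(z>0.04)&(z<.08)&(P[...,0]>.35)&(P[...,0]<.51)
r=cv2.minAreaRect(P[m][:,:2].astype(np.float32)*1000);print('crate top',m.sum(),r)
for s in((P[...,1]>.22),(P[...,1]<.18)):
    q=P[m&s];print(q.mean(0).round(3),cv2.minAreaRect(q[:,:2].astype(np.float32)*1000))
m=(P[...,1]>0.06)&(P[...,1]<0.36)&(H>22)&(H<35)&(S>150)&(P[...,0]>.43)&(z<.03)&(z>0.003)
q=P[m];print('stripe',len(q),q.mean(0).round(3),np.polyfit(q[:,1],q[:,0],1),q.min(0),q.max(0))
for x,y in((.445,-.277),(.313,-.271)):
    m=(np.hypot(P[...,0]-x,P[...,1]-y)<.05)&(z>.03)&(z<.045);q=P[m][:,:2].astype(np.float32)
    print('tin',m.sum(),cv2.minEnclosingCircle(q*1000))
```

```text
crate top 156 ((430.2402648925781, 205.09014892578125), (231.31427001953125, 102.92498779296875), 81.11827087402344)
[0.44  0.311 0.052] ((446.57000732421875, 309.3431091308594), (20.362764358520508, 102.95276641845703), 80.57553100585938)
[0.4   0.102 0.051] ((411.67303466796875, 100.1825180053711), (13.667479515075684, 98.46623992919922), 84.17840576171875)
stripe 13 [0.482 0.223 0.01 ] [0.17159089 0.44401873] [0.46463511 0.11942933 0.00579067] [0.49071834 0.2722803  0.01685833]
tin 242 ((445.21588134765625, -277.5799865722656), 34.457881927490234)
tin 254 ((312.94390869140625, -270.73931884765625), 33.970924377441406)
```

View pics/crop3.png

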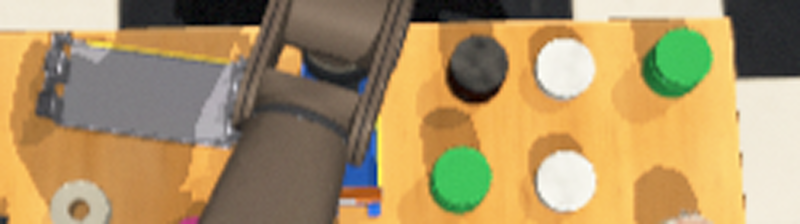

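```bash
python3 -m pendant '[{"dx":-4.3,"dy":0.9,"dz":0,"twist":4},{"dx":-8.6,"dy":1.7,"dz":0,"twist":8},{"dx":-13,"dy":2.6,"dz":0,"twist":8.7},{"dx":-17.2,"dy":3.4,"dz":0,"twist":8.7},{"dx":-21.5,"dy":4.3,"dz":0,"twist":8.7},{"dx":-25.65,"dy":5.2,"dz":0,"twist":8.7},{"dx":-25.65,"dy":5.2,"dz":4,"twist":8.7},{"dx":-25.65,"dy":5.2,"dz":8,"twist":8.7},{"dx":-25.65,"dy":5.2,"dz":8,"twist":8.7},{"dx":-25.65,"dy":5.2,"dz":8,"twist":8.7}]' 100 30 && python3 -c "
from h import *
go(.4452,-.2775,.014,-8.7)"
```

```text
time: 8.55
eef_pos: [0.4426, -0.2767, 0.1507]
tcp_rot: [0.758, 0.652, -0.0, -0.0]
contact_force: [-0.1, -0.7, 0.2]
opening: 1.001
finger_force: 0.0
go [-0.04  0.27 13.67] twist 0.03982829580039038 | ang -8.7 pos [ 0.4426 -0.2767  0.1507] q [-0.75  0.03  2.02 -0.    1.09 -0.6 ] F [-0.1 -0.7  0.2] op 1.001 ff 0.0 t 8.55
```

```bash
python3 -m pendant '[{"dx":0,"dy":0.25,"dz":4,"twist":0},{"dx":0,"dy":0.25,"dz":8,"twist":0},{"dx":0,"dy":0.25,"dz":11.5,"twist":0},{"dx":0,"dy":0.25,"dz":13.6,"twist":0},{"dx":0,"dy":0.25,"dz":13.6,"twist":0},{"dx":0,"dy":0.25,"dz":13.6,"twist":0}]' && python3 -m pendant '[{"dx":0,"dy":0,"dz":0,"twist":0},{"dx":0,"dy":0,"dz":0,"twist":0},{"dx":0,"dy":0,"dz":0,"twist":0},{"dx":0,"dy":0,"dz":0,"twist":0},{"dx":0,"dy":0,"dz":0,"twist":0}]' 0 25 && python3 -m pendant '[{"dx":0,"dy":0,"dz":-4,"twist":0},{"dx":0,"dy":0,"dz":-10,"twist":0},{"dx":0,"dy":0,"dz":-16,"twist":0},{"dx":0,"dy":0,"dz":-21.5,"twist":0},{"dx":0,"dy":0,"dz":-21.5,"twist":0},{"dx":0,"dy":0,"dz":-21.5,"twist":0}]' && python3 -c "
from h import *
go(.4366,.2524,.23,-8.7)"
```

```text
time: 9.3
eef_pos: [0.4464, -0.2782, 0.0165]
tcp_rot: [0.758, 0.652, 0.0, 0.002]
contact_force: [0.2, -0.3, -0.5]
opening: 1.002
finger_force: 0.0
time: 9.93
eef_pos: [0.4462, -0.2781, 0.0165]
tcp_rot: [0.758, 0.652, 0.0, 0.002]
contact_force: [0.2, 2.1, 6.5]
opening: 0.779
finger_force: 27.3
time: 10.68
eef_pos: [0.4446, -0.2767, 0.2289]
tcp_rot: [0.759, 0.652, -0.0, -0.0]
contact_force: [0.2, 0.1, -0.7]
opening: 0.78
finger_force: 28.9
go [52.18 -8.76 -0.09] twist 0.032864450254749045 | ang -8.7 pos [ 0.4446 -0.2767  0.2289] q [-0.75 -0.05  1.95 -0.    1.24 -0.6 ] F [ 0.2  0.1 -0.7] op 0.78 ff 28.9 t 10.675
```

```bash
python3 -m pendant '[{"dx":6,"dy":-1,"dz":0,"twist":0},{"dx":12,"dy":-2,"dz":0,"twist":0},{"dx":18,"dy":-3,"dz":0,"twist":0},{"dx":24,"dy":-4,"dz":0,"twist":0},{"dx":30,"dy":-5,"dz":0,"twist":0},{"dx":36,"dy":-6,"dz":0,"twist":0},{"dx":42,"dy":-7,"dz":0,"twist":0},{"dx":47.5,"dy":-8,"dz":0,"twist":0},{"dx":52.2,"dy":-8.75,"dz":0,"twist":0},{"dx":52.2,"dy":-8.75,"dz":0,"twist":0}]' && python3 -m pendant '[{"dx":0,"dy":0,"dz":0,"twist":0},{"dx":0,"dy":0,"dz":4,"twist":0},{"dx":0,"dy":0,"dz":8,"twist":0},{"dx":0,"dy":0,"dz":12,"twist":0},{"dx":0,"dy":0,"dz":12,"twist":0},{"dx":0,"dy":0,"dz":12,"twist":0}]' && python3 -c "
from h import *
go(.4366,.2524,.021,-8.7)"
```

```text
time: 11.92
eef_pos: [0.4352, 0.2544, 0.2264]
tcp_rot: [0.757, 0.653, -0.002, -0.001]
contact_force: [0.2, -0.1, -1.2]
opening: 0.774
finger_force: 28.9
time: 12.68
eef_pos: [0.4381, 0.2517, 0.1105]
tcp_rot: [0.759, 0.651, 0.001, 0.0]
contact_force: [-0.2, 0.2, -0.7]
opening: 0.778
finger_force: 28.9
go [ 0.04 -0.17  8.95] twist -0.04788733089588959 | ang -8.7 pos [0.4381 0.2517 0.1105] q [ 0.32  0.05  2.09 -0.    1.01  0.47] F [-0.2  0.2 -0.7] op 0.778 ff 28.9 t 12.675
```

```bash
python3 -m pendant '[{"dx":0,"dy":-0.1,"dz":3,"twist":0},{"dx":0,"dy":-0.1,"dz":6,"twist":0},{"dx":0,"dy":-0.1,"dz":8,"twist":0},{"dx":0,"dy":-0.1,"dz":8.9,"twist":0},{"dx":0,"dy":-0.1,"dz":9,"twist":0},{"dx":0,"dy":-0.1,"dz":9,"twist":0}]' && python3 -m pendant '[{"dx":0,"dy":0,"dz":0,"twist":0},{"dx":0,"dy":0,"dz":0,"twist":0},{"dx":0,"dy":0,"dz":0,"twist":0},{"dx":0,"dy":0,"dz":-4,"twist":0},{"dx":0,"dy":0,"dz":-10,"twist":0},{"dx":0,"dy":0,"dz":-16,"twist":0},{"dx":0,"dy":0,"dz":-21,"twist":0},{"dx":0,"dy":0,"dz":-21,"twist":0},{"dx":0,"dy":0,"dz":-21,"twist":0}]' 100 && python3 -c "
from h import *
go(.445,-.2,.23,-8.7)
go(.313,-.2707,.23,-8.7)"
```

```text
time: 13.42
eef_pos: [0.4372, 0.2527, 0.0207]
tcp_rot: [0.759, 0.652, 0.001, 0.0]
contact_force: [-0.2, -0.5, -0.4]
opening: 0.778
finger_force: 28.9
time: 14.55
eef_pos: [0.4356, 0.2522, 0.2285]
tcp_rot: [0.759, 0.652, -0.001, -0.0]
contact_force: [-0.4, -0.5, -0.2]
opening: 1.002
finger_force: 0.0
go [-44.56   7.75  -0.13] twist 0.0350564021786397 | ang -8.7 pos [0.4356 0.2522 0.2285] q [ 0.32 -0.1   1.99 -0.    1.24  0.47] F [-0.4 -0.5 -0.2] op 1.002 ff 0.0 t 14.55
go [-53.54  -4.24  -0.12] twist 0.0350564021786397 | ang -8.7 pos [0.4356 0.2522 0.2285] q [ 0.32 -0.1   1.99 -0.    1.24  0.47] F [-0.4 -0.5 -0.2] op 1.002 ff 0.0 t 14.55
```

```bash
python3 -m pendant '[{"dx":-6,"dy":1,"dz":0,"twist":0},{"dx":-12,"dy":2,"dz":0,"twist":0},{"dx":-18,"dy":3,"dz":0,"twist":0},{"dx":-24,"dy":4,"dz":0,"twist":0},{"dx":-30,"dy":5,"dz":0,"twist":0},{"dx":-36,"dy":5.5,"dz":0,"twist":0},{"dx":-42,"dy":5.5,"dz":0,"twist":0},{"dx":-47,"dy":3,"dz":0,"twist":0},{"dx":-51,"dy":-1,"dz":0,"twist":0},{"dx":-53.5,"dy":-4.2,"dz":0,"twist":0}]' && python3 -m pendant '[{"dx":0,"dy":0,"dz":0,"twist":0},{"dx":0,"dy":0,"dz":5,"twist":0},{"dx":0,"dy":0,"dz":10,"twist":0},{"dx":0,"dy":0,"dz":14,"twist":0},{"dx":0,"dy":0,"dz":14,"twist":0},{"dx":0,"dy":0,"dz":14,"twist":0}]' && python3 -c "
from h import *
go(.313,-.2707,.015,-8.7)"
```

```text
time: 15.8
eef_pos: [0.3116, -0.2704, 0.2265]
tcp_rot: [0.759, 0.651, 0.0, -0.003]
contact_force: [-0.9, 0.3, 0.8]
opening: 1.001
finger_force: 0.0
time: 16.55
eef_pos: [0.3148, -0.2703, 0.09]
tcp_rot: [0.758, 0.652, 0.0, 0.0]
contact_force: [0.3, 0.1, 0.5]
opening: 1.001
finger_force: 0.0
go [-0.06 -0.17  7.5 ] twist 0.08695746388332282 | ang -8.6 pos [ 0.3148 -0.2703  0.09  ] q [-0.96 -0.13  2.3   0.    0.97 -0.81] F [0.3 0.1 0.5] op 1.001 ff 0.0 t 16.55
```

```bash
python3 -m pendant '[{"dx":0,"dy":-0.15,"dz":3,"twist":0},{"dx":0,"dy":-0.15,"dz":6,"twist":0},{"dx":0,"dy":-0.15,"dz":7.4,"twist":0},{"dx":0,"dy":-0.15,"dz":7.4,"twist":0},{"dx":0,"dy":-0.15,"dz":7.4,"twist":0}]' && python3 -m pendant '[{"dx":0,"dy":0,"dz":0,"twist":0},{"dx":0,"dy":0,"dz":0,"twist":0},{"dx":0,"dy":0,"dz":0,"twist":0},{"dx":0,"dy":0,"dz":0,"twist":0},{"dx":0,"dy":0,"dz":0,"twist":0}]' 0 25 && python3 -m pendant '[{"dx":0,"dy":0,"dz":-4,"twist":0},{"dx":0,"dy":0,"dz":-10,"twist":0},{"dx":0,"dy":0,"dz":-16,"twist":0},{"dx":0,"dy":0,"dz":-21.5,"twist":0},{"dx":0,"dy":0,"dz":-21.5,"twist":0},{"dx":0,"dy":0,"dz":-21.5,"twist":0}]' && python3 -c "
from h import *
go(.4214,.1536,.23,-8.7)"
```

```text
time: 17.18
eef_pos: [0.3134, -0.2711, 0.0168]
tcp_rot: [0.758, 0.652, -0.0, 0.001]
contact_force: [-0.2, -0.8, -0.3]
opening: 1.0
finger_force: 0.0
time: 17.8
eef_pos: [0.3132, -0.2709, 0.0167]
tcp_rot: [0.758, 0.652, -0.0, 0.001]
contact_force: [-0.4, 2.1, 5.0]
opening: 0.775
finger_force: 27.1
time: 18.55
eef_pos: [0.3123, -0.2696, 0.2299]
tcp_rot: [0.759, 0.652, 0.0, -0.0]
contact_force: [-1.2, 0.7, -1.1]
opening: 0.776
finger_force: 29.0
go [43.48  4.41 -0.  ] twist 0.03179272182987347 | ang -8.7 pos [ 0.3123 -0.2696  0.2299] q [-0.96 -0.33  2.19  0.    1.29 -0.81] F [-1.2  0.7 -1.1] op 0.776 ff 29.0 t 18.55
```

```bash
python3 -m pendant '[{"dx":2.5,"dy":3.5,"dz":0,"twist":0},{"dx":6.5,"dy":7.5,"dz":0,"twist":0},{"dx":12,"dy":9.5,"dz":0,"twist":0},{"dx":18,"dy":9,"dz":0,"twist":0},{"dx":24,"dy":8,"dz":0,"twist":0},{"dx":30,"dy":7,"dz":0,"twist":0},{"dx":36,"dy":6,"dz":0,"twist":0},{"dx":40.5,"dy":5,"dz":0,"twist":0},{"dx":43.5,"dy":4.4,"dz":0,"twist":0},{"dx":43.5,"dy":4.4,"dz":0,"twist":0}]' && python3 -m pendant '[{"dx":0,"dy":0,"dz":0,"twist":0},{"dx":0,"dy":0,"dz":4,"twist":0},{"dx":0,"dy":0,"dz":8,"twist":0},{"dx":0,"dy":0,"dz":12,"twist":0},{"dx":0,"dy":0,"dz":12,"twist":0},{"dx":0,"dy":0,"dz":12,"twist":0}]' && python3 -c "
from h import *
go(.4214,.1536,.021,-8.7)"
```

```text
time: 19.8
eef_pos: [0.4199, 0.1547, 0.2278]
tcp_rot: [0.757, 0.653, -0.002, -0.001]
contact_force: [-0.0, 0.0, -1.6]
opening: 0.775
finger_force: 29.0
time: 20.55
eef_pos: [0.4226, 0.1528, 0.1115]
tcp_rot: [0.759, 0.651, 0.001, 0.0]
contact_force: [-0.0, -0.1, -1.0]
opening: 0.779
finger_force: 29.0
go [ 0.06 -0.14  9.05] twist -0.04351512381941802 | ang -8.7 pos [0.4226 0.1528 0.1115] q [ 0.12 -0.08  2.21 -0.    1.01  0.27] F [-0.  -0.1 -1. ] op 0.779 ff 29.0 t 20.55
```

```bash
python3 -m pendant '[{"dx":0,"dy":-0.1,"dz":3,"twist":0},{"dx":0,"dy":-0.1,"dz":6,"twist":0},{"dx":0,"dy":-0.1,"dz":8,"twist":0},{"dx":0,"dy":-0.1,"dz":8.9,"twist":0},{"dx":0,"dy":-0.1,"dz":9.05,"twist":0},{"dx":0,"dy":-0.1,"dz":9.05,"twist":0}]' && python3 -m pendant '[{"dx":0,"dy":0,"dz":0,"twist":0},{"dx":0,"dy":0,"dz":0,"twist":0},{"dx":0,"dy":0,"dz":0,"twist":0},{"dx":0,"dy":0,"dz":-4,"twist":0},{"dx":0,"dy":0,"dz":-10,"twist":0},{"dx":0,"dy":0,"dz":-16,"twist":0},{"dx":0,"dy":0,"dz":-21,"twist":0},{"dx":0,"dy":0,"dz":-21,"twist":0}]' 100 && python3 -m pendant '[{"dx":-6,"dy":1,"dz":0,"twist":0},{"dx":-12,"dy":2,"dz":0,"twist":0},{"dx":-18,"dy":3,"dz":0,"twist":0},{"dx":-24,"dy":4,"dz":0,"twist":0},{"dx":-30,"dy":5,"dz":0,"twist":0},{"dx":-30,"dy":5,"dz":0,"twist":0}]' 60
python3 - <<'E'
from h import *
go(.3905,-.02,.23,0)
c=cam('top');P=cloud(c);np.savez('pics/top4.npz',P=P,img=c['img']);z=P[...,2];img=c['img']
cv2.imwrite('pics/crop4.png',cv2.cvtColor(cv2.resize(img[160:230,150:400],None,fx=3.2,fy=3.2,interpolation=cv2.INTER_CUBIC),cv2.COLOR_RGB2BGR))
m=(z>.128)&(z<.15)&(abs(P[...,1]+.02)<.05)&(abs(P[...,0]-.39)<.03)
q=P[m];print('handle',len(q))
if len(q)>5:print(cv2.minAreaRect(q[:,:2].astype(np.float32)*1000))
for lo,hi,nm in((.23,.28,'far'),(.13,.18,'near')):
    m=(z>.035)&(z<.047)&(P[...,1]>lo-.02)&(P[...,1]<hi+.02)&(P[...,0]>.38)&(P[...,0]<.48)
    print(nm,m.sum(),cv2.minEnclosingCircle(P[m][:,:2].astype(np.float32)*1000),np.median(P[m],0))
E
```

```text
time: 21.3
eef_pos: [0.4218, 0.1537, 0.0211]
tcp_rot: [0.759, 0.652, 0.001, 0.001]
contact_force: [-0.4, -0.2, -0.6]
opening: 0.773
finger_force: 29.0
time: 22.3
eef_pos: [0.4233, 0.154, 0.2353]
tcp_rot: [0.758, 0.652, 0.005, 0.003]
contact_force: [-0.6, -0.6, 0.2]
opening: 0.996
finger_force: 0.0
time: 23.05
eef_pos: [0.4238, -0.1536, 0.2282]
tcp_rot: [0.761, 0.649, -0.001, -0.001]
contact_force: [0.5, 0.5, 0.5]
opening: 0.599
finger_force: 0.0
go [12.68 -5.39 -0.16] twist -9.042851546659847 | ang -9.0 pos [ 0.4238 -0.1536  0.2282] q [-0.57 -0.22  2.11 -0.    1.26 -0.42] F [0.5 0.5 0.5] op 0.599 ff 0.0 t 23.05
handle 37
((389.32293701171875, -2.542266845703125), (30.693357467651367, 15.088424682617188), 85.00459289550781)
far 227 ((442.69207763671875, 261.58380126953125), 44.390750885009766) [0.43666609 0.25287447 0.04070797]
near 231 ((421.9156494140625, 152.5542449951172), 34.252079010009766) [0.42255246 0.15289476 0.04018547]
```

View pics/crop4.png

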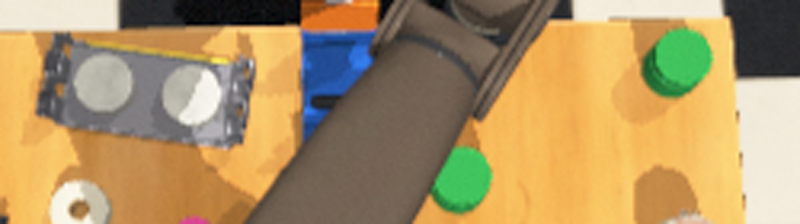

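```bash
python3 -m pendant '[{"dx":4.5,"dy":-1.9,"dz":0,"twist":-4},{"dx":9,"dy":-3.8,"dz":0,"twist":-8},{"dx":12.7,"dy":-5.4,"dz":0,"twist":-9},{"dx":12.7,"dy":-5.4,"dz":4,"twist":-9},{"dx":12.7,"dy":-5.4,"dz":7,"twist":-9},{"dx":12.7,"dy":-5.4,"dz":7,"twist":-9}]' && python3 -c "
from h import *
go(.3905,-.02,.112,0)"
```

```text
time: 23.85
eef_pos: [0.3878, -0.0147, 0.1566]
tcp_rot: [0.704, 0.71, -0.002, -0.003]
contact_force: [-0.2, -0.4, 0.2]
opening: 0.599
finger_force: 0.0
go [-0.55  0.3   4.46] twist 0.4811705769914454 | ang 0.5 pos [ 0.3878 -0.0147  0.1566] q [-0.3  -0.31  2.31  0.    1.15 -0.31] F [-0.2 -0.4  0.2] op 0.599 ff 0.0 t 23.85
```

```bash
python3 -m pendant '[{"dx":0,"dy":0,"dz":0,"twist":0},{"dx":0,"dy":0,"dz":0,"twist":0}]' && python3 -c "
from h import *
go(.3905,-.02,.112,0)"
```

```text
time: 24.1
eef_pos: [0.3915, -0.0169, 0.1614]
tcp_rot: [0.705, 0.709, 0.001, 0.001]
contact_force: [0.1, 0.3, -0.0]
opening: 0.599
finger_force: 0.0
go [-0.3  -0.12  4.94] twist 0.3554768610869985 | ang 0.4 pos [ 0.3915 -0.0169  0.1614] q [-0.3  -0.31  2.3   0.    1.15 -0.31] F [ 0.1  0.3 -0. ] op 0.599 ff 0.0 t 24.1
```

```bash
python3 -m pendant '[{"dx":-0.3,"dy":-0.1,"dz":2,"twist":0.4},{"dx":-0.3,"dy":-0.1,"dz":4,"twist":0.4},{"dx":-0.3,"dy":-0.1,"dz":4.9,"twist":0.4},{"dx":-0.3,"dy":-0.1,"dz":4.9,"twist":0.4},{"dx":-0.3,"dy":-0.1,"dz":4.9,"twist":0.4}]' && python3 -m pendant '[{"dx":0,"dy":0,"dz":0,"twist":0},{"dx":0,"dy":0,"dz":0,"twist":0},{"dx":0,"dy":0,"dz":0,"twist":0},{"dx":0,"dy":0,"dz":0,"twist":0},{"dx":0,"dy":0,"dz":0,"twist":0},{"dx":0,"dy":0,"dz":0,"twist":0}]' 0 90 && python3 -m pendant '[{"dx":0,"dy":0,"dz":-2,"twist":0},{"dx":0,"dy":0,"dz":-6,"twist":0},{"dx":0,"dy":0,"dz":-11,"twist":0},{"dx":0,"dy":0,"dz":-16,"twist":0},{"dx":0,"dy":0,"dz":-18,"twist":0},{"dx":0,"dy":0,"dz":-18,"twist":0},{"dx":0,"dy":0,"dz":-18,"twist":0}]' && python3 -c "
from h import *
go(.4295,.203,.29,-98.7)"
```

```text
time: 24.72
eef_pos: [0.3903, -0.0201, 0.1118]
tcp_rot: [0.708, 0.707, 0.0, 0.001]
contact_force: [-0.5, -0.1, -0.9]
opening: 0.598
finger_force: 0.0
time: 25.48
eef_pos: [0.3902, -0.02, 0.1116]
tcp_rot: [0.708, 0.707, 0.0, 0.001]
contact_force: [-0.1, 0.6, 5.6]
opening: 0.144
finger_force: 89.4
time: 26.35
eef_pos: [0.3882, -0.0194, 0.2877]
tcp_rot: [0.708, 0.707, -0.001, -0.002]
contact_force: [-0.9, -0.2, -5.6]
opening: 0.146
finger_force: 88.4
go [22.25  4.1  -0.21] twist 98.63483878447994 | ang -0.1 pos [ 0.3882 -0.0194  0.2877] q [-0.31 -0.43  2.15 -0.    1.43 -0.31] F [-0.9 -0.2 -5.6] op 0.146 ff 88.4 t 26.35
```

```bash
python3 -m pendant '[{"dx":3,"dy":1,"dz":0,"twist":9},{"dx":6,"dy":2,"dz":0,"twist":18},{"dx":9,"dy":3,"dz":0,"twist":28},{"dx":12,"dy":3.5,"dz":0,"twist":38},{"dx":15,"dy":4,"dz":0,"twist":48},{"dx":18,"dy":4,"dz":0,"twist":58},{"dx":20,"dy":4,"dz":0,"twist":68},{"dx":22.2,"dy":4,"dz":0,"twist":78},{"dx":22.2,"dy":4,"dz":0,"twist":88},{"dx":22.2,"dy":4,"dz":0,"twist":98}]' && python3 -m pendant '[{"dx":0,"dy":0,"dz":0,"twist":0.6},{"dx":0,"dy":0,"dz":0,"twist":0.6},{"dx":0,"dy":0,"dz":0,"twist":0.6},{"dx":0,"dy":0,"dz":4,"twist":0.6},{"dx":0,"dy":0,"dz":8,"twist":0.6},{"dx":0,"dy":0,"dz":8,"twist":0.6},{"dx":0,"dy":0,"dz":8,"twist":0.6},{"dx":0,"dy":0,"dz":8,"twist":0.6}]' && python3 -c "
from h import *
go(.4295,.203,.164,-98.7)
c=cam('side');save(c,'side5.png')
"
```

```text
time: 27.6
eef_pos: [0.4284, 0.2021, 0.2874]
tcp_rot: [0.997, -0.073, -0.003, 0.001]
contact_force: [-1.1, -1.1, -4.3]
opening: 0.144
finger_force: 88.5
time: 28.6
eef_pos: [0.4313, 0.2025, 0.2135]
tcp_rot: [0.997, -0.075, 0.002, -0.001]
contact_force: [0.1, -0.3, -5.2]
opening: 0.145
finger_force: 88.8
go [-0.21 -0.02  4.95] twist 0.047681598701217354 | ang -98.7 pos [0.4313 0.2025 0.2135] q [ 0.23 -0.15  2.07  0.    1.22  1.95] F [ 0.1 -0.3 -5.2] op 0.145 ff 88.8 t 28.6
```

View pics/side5.png

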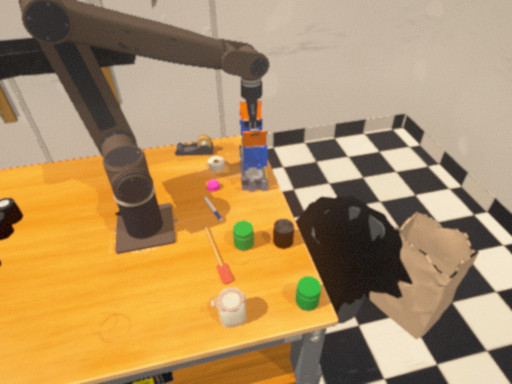

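The tray hangs above the crate at (255,155), already turned. I'll lower it onto the lugs.

```bash
python3 -m pendant '[{"dx":-0.1,"dy":0,"dz":1.5,"twist":0},{"dx":-0.1,"dy":0,"dz":3,"twist":0},{"dx":-0.1,"dy":0,"dz":3.8,"twist":0},{"dx":-0.1,"dy":0,"dz":3.8,"twist":0},{"dx":-0.1,"dy":0,"dz":3.8,"twist":0}]' && python3 -m pendant '[{"dx":0,"dy":0,"dz":0.5,"twist":0},{"dx":0,"dy":0,"dz":0.9,"twist":0},{"dx":0,"dy":0,"dz":1.2,"twist":0},{"dx":0,"dy":0,"dz":1.3,"twist":0},{"dx":0,"dy":0,"dz":1.3,"twist":0}]' && python3 -c "
from h import *
go(.4295,.203,.164,-98.7)
"
```

```text
time: 29.28
eef_pos: [0.4291, 0.2023, 0.1731]
tcp_rot: [0.997, -0.076, 0.0, -0.0]
contact_force: [0.9, -1.2, -4.7]
opening: 0.14
finger_force: 88.7
time: 29.9
eef_pos: [0.4298, 0.2022, 0.1637]
tcp_rot: [0.997, -0.075, 0.0, 0.0]
contact_force: [-5.4, -3.0, 11.2]
opening: 0.143
finger_force: 91.4
go [-0.04 -0.07 -0.03] twist 0.048203510531209304 | ang -98.7 pos [0.4298 0.2022 0.1637] q [ 0.23 -0.1   2.12 -0.    1.12  1.95] F [-5.4 -3.  11.2] op 0.143 ff 91.4 t 29.9
```

```bash
python3 -m pendant '[{"dx":0,"dy":0,"dz":-0.2,"twist":0},{"dx":0,"dy":0,"dz":-0.2,"twist":0},{"dx":0,"dy":0,"dz":-0.2,"twist":0},{"dx":0,"dy":0,"dz":-4,"twist":0},{"dx":0,"dy":0,"dz":-9,"twist":0},{"dx":0,"dy":0,"dz":-12,"twist":0},{"dx":0,"dy":0,"dz":-12,"twist":0}]' 60 && python3 -c "
from h import *
go(.43,-.02,.28,-98.7)"
```

```text
time: 30.78
eef_pos: [0.4303, 0.2026, 0.2828]
tcp_rot: [0.997, -0.076, 0.003, -0.001]
contact_force: [0.7, -0.1, 0.4]
opening: 0.602
finger_force: 0.0
go [ 3.32 22.02  0.25] twist 0.04039371155727167 | ang -98.7 pos [0.4303 0.2026 0.2828] q [ 0.23 -0.21  1.99  0.    1.35  1.95] F [ 0.7 -0.1  0.4] op 0.602 ff 0.0 t 30.775
```

```bash
python3 -m pendant '[{"dx":0.4,"dy":3,"dz":0,"twist":-10},{"dx":0.9,"dy":6,"dz":0,"twist":-20},{"dx":1.4,"dy":9,"dz":0,"twist":-30},{"dx":1.8,"dy":12,"dz":0,"twist":-40},{"dx":2.2,"dy":15,"dz":0,"twist":-50},{"dx":2.7,"dy":18,"dz":0,"twist":-60},{"dx":3,"dy":20,"dz":0,"twist":-70},{"dx":3.3,"dy":22,"dz":0,"twist":-80},{"dx":3.3,"dy":22,"dz":0,"twist":-90},{"dx":3.3,"dy":22,"dz":0,"twist":-90}]' 100 30
python3 - <<'E'
from h import *
c=cam('top');P=cloud(c);np.savez('pics/top6.npz',P=P,img=c['img']);z=P[...,2];img=c['img'];s=cam('side')
a=cv2.resize(img[160:230,150:400],None,fx=3.2,fy=3.2,interpolation=cv2.INTER_CUBIC);b=cv2.resize(s['img'][115:265,190:330],None,fx=2.5,fy=2.5,interpolation=cv2.INTER_CUBIC)
o=np.zeros((600,800,3),np.uint8);o[:a.shape[0],:a.shape[1]]=a;o[224:224+b.shape[0],:b.shape[1]]=b[:376]
cv2.imwrite('pics/crop6.png',cv2.cvtColor(o,cv2.COLOR_RGB2BGR))
m=(P[...,1]>0.16)&(P[...,1]<0.25)&(z>0.176)&(z<.21)&(P[...,0]>.35)&(P[...,0]<.5)
q=P[m];print('handle',len(q),q.mean(0).round(3),cv2.minAreaRect(q[:,:2].astype(np.float32)*1000))
m=(np.hypot(P[...,0]-.438,P[...,1]+.173)<.09)&(z>.07)&(z<.09);q=P[m];print('jar',len(q),q.mean(0).round(3),cv2.minEnclosingCircle(q[:,:2].astype(np.float32)*1000))
hsv=cv2.cvtColor(img,cv2.COLOR_RGB2HSV).astype(int);H,S,V=[hsv[...,i] for i in range(3)]
for nm,lo,hi in(('left',.26,.36),('right',.04,.14)):
    m=(H<14)&(S>140)&(z>.145)&(z<.26)&(P[...,1]>lo)&(P[...,1]<hi)&(P[...,0]>.3);q=P[m]
    if len(q): print(nm,len(q),q[np.argmax(q[:,2])].round(3),q.mean(0).round(3),np.polyfit(q[:,2],q[:,1],1).round(3))
go(.438,-.173,.23,-8.7)
E
```

```text
time: 32.02
eef_pos: [0.4276, -0.0202, 0.2777]
tcp_rot: [0.759, 0.651, -0.001, -0.001]
contact_force: [0.1, -0.5, 0.7]
opening: 1.0
finger_force: 0.0
handle 85 [0.43  0.202 0.188] ((430.3497314453125, 202.81991577148438), (14.312493324279785, 61.348388671875), 80.09188079833984)
jar 244 [ 0.443 -0.175  0.077] ((444.1278991699219, -174.55909729003906), 33.41000747680664)
left 254 [0.465 0.308 0.211] [0.445 0.303 0.179] [0.318 0.246]
right 22 [0.379 0.109 0.214] [0.414 0.105 0.206] [-0.146  0.135]
go [-14.97   3.36   4.83] twist -0.11319128856365523 | ang -8.8 pos [ 0.4278 -0.02    0.2784] q [-0.28 -0.32  2.09  0.    1.38 -0.13] F [ 0.4 -0.   0.7] op 1.001 ff 0.0 t 32.125
```

View pics/crop6.png

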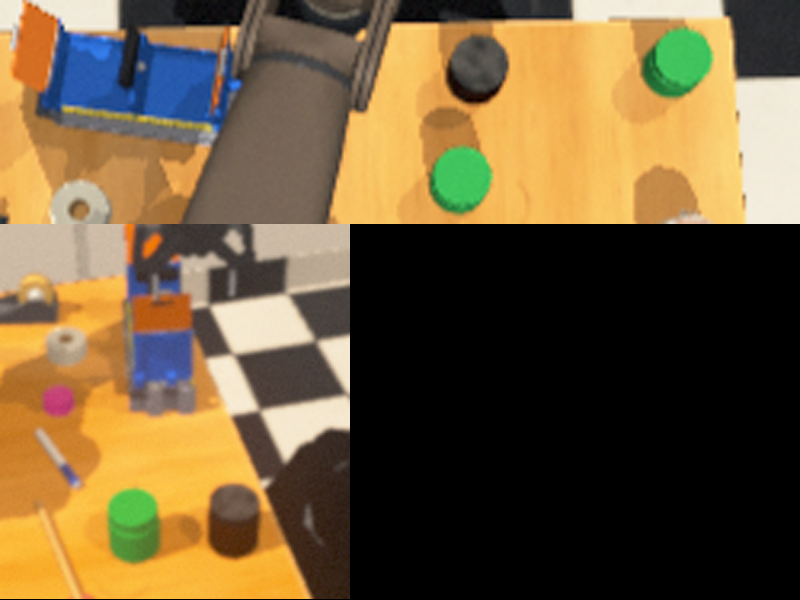

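```bash
python3 -m pendant '[{"dx":-5,"dy":1.3,"dz":0,"twist":0},{"dx":-10,"dy":2.6,"dz":0,"twist":0},{"dx":-15.2,"dy":3.9,"dz":3,"twist":0},{"dx":-15.2,"dy":3.9,"dz":8,"twist":0},{"dx":-15.2,"dy":3.9,"dz":13,"twist":0},{"dx":-15.2,"dy":3.9,"dz":13,"twist":0},{"dx":-15.2,"dy":3.9,"dz":13,"twist":0},{"dx":-15.2,"dy":3.9,"dz":13,"twist":0}]'
python3 - <<'E'
from h import *
c=cam('side');P=cloud(c);z=P[...,2]
m=(np.hypot(P[...,0]-.438,P[...,1]+.173)<.09)&(z>.01)&(z<.06);print('jar side',np.percentile(P[m],[2,50,98],axis=0).round(3))
go(.4438,-.1746,.036,-8.7)
E
```

```text
time: 33.12
eef_pos: [0.4456, -0.1771, 0.1527]
tcp_rot: [0.758, 0.652, 0.001, 0.003]
contact_force: [0.1, -0.4, 0.2]
opening: 0.997
finger_force: 0.0
jar side [[ 0.389 -0.212  0.011]
 [ 0.435 -0.204  0.037]
 [ 0.472 -0.166  0.059]]
go [ 0.24 -0.25 11.65] twist 0.048236575702674145 | ang -8.7 pos [ 0.4455 -0.177   0.1525] q [-0.59 -0.07  2.12  0.    1.09 -0.44] F [-0.  -0.6  0.1] op 0.999 ff 0.0 t 33.175
```

```bash
python3 -m pendant '[{"dx":0.15,"dy":-0.35,"dz":4,"twist":0},{"dx":0.15,"dy":-0.35,"dz":8,"twist":0},{"dx":0.15,"dy":-0.35,"dz":11,"twist":0},{"dx":0.15,"dy":-0.35,"dz":11.6,"twist":0},{"dx":0.15,"dy":-0.35,"dz":11.6,"twist":0},{"dx":0.15,"dy":-0.35,"dz":11.6,"twist":0}]' && python3 -m pendant '[{"dx":0,"dy":0,"dz":0,"twist":0},{"dx":0,"dy":0,"dz":0,"twist":0},{"dx":0,"dy":0,"dz":0,"twist":0},{"dx":0,"dy":0,"dz":0,"twist":0},{"dx":0,"dy":0,"dz":0,"twist":0}]' 0 35 && python3 -m pendant '[{"dx":0,"dy":0,"dz":-4,"twist":0},{"dx":0,"dy":0,"dz":-10,"twist":0},{"dx":0,"dy":0,"dz":-16,"twist":0},{"dx":0,"dy":0,"dz":-22,"twist":0},{"dx":0,"dy":0,"dz":-27,"twist":0},{"dx":0,"dy":0,"dz":-27,"twist":0},{"dx":0,"dy":0,"dz":-27,"twist":0}]' && python3 -c "
from h import *
go(.4376,.252,.305,-8.7)"
```

```text
time: 33.92
eef_pos: [0.4421, -0.1752, 0.0357]
tcp_rot: [0.758, 0.652, 0.0, 0.002]
contact_force: [1.3, 0.3, 0.0]
opening: 1.0
finger_force: 0.0
time: 34.55
eef_pos: [0.442, -0.1751, 0.0355]
tcp_rot: [0.759, 0.652, 0.0, 0.001]
contact_force: [0.1, 0.9, 7.3]
opening: 0.782
finger_force: 39.9
time: 35.42
eef_pos: [0.4401, -0.174, 0.3025]
tcp_rot: [0.759, 0.652, -0.0, -0.001]
contact_force: [-0.0, -0.2, -2.3]
opening: 0.778
finger_force: 40.4
go [42.07 -6.67 -0.2 ] twist 0.032109232273114685 | ang -8.7 pos [ 0.4401 -0.174   0.3025] q [-0.59 -0.22  1.97 -0.    1.4  -0.44] F [-0.  -0.2 -2.3] op 0.778 ff 40.4 t 35.425
```

```bash
python3 -m pendant '[{"dx":6,"dy":-0.9,"dz":0,"twist":0},{"dx":12,"dy":-1.9,"dz":0,"twist":0},{"dx":18,"dy":-2.8,"dz":0,"twist":0},{"dx":24,"dy":-3.8,"dz":0,"twist":0},{"dx":30,"dy":-4.7,"dz":0,"twist":0},{"dx":36,"dy":-5.7,"dz":0,"twist":0},{"dx":40,"dy":-6.3,"dz":0,"twist":0},{"dx":42.1,"dy":-6.7,"dz":0,"twist":0},{"dx":42.1,"dy":-6.7,"dz":0,"twist":0},{"dx":42.1,"dy":-6.7,"dz":0,"twist":0}]' && python3 -m pendant '[{"dx":0,"dy":0,"dz":2,"twist":0},{"dx":0,"dy":0,"dz":5,"twist":0},{"dx":0,"dy":0,"dz":8,"twist":0},{"dx":0,"dy":0,"dz":8,"twist":0},{"dx":0,"dy":0,"dz":8,"twist":0},{"dx":0,"dy":0,"dz":8,"twist":0}]'
python3 - <<'E'
from h import *
go(.4376,.252,.0935,-8.7)
c=cam('side')
cv2.imwrite('pics/side7.png',cv2.cvtColor(cv2.resize(c['img'][60:210,190:330],None,fx=4,fy=4,interpolation=cv2.INTER_CUBIC),cv2.COLOR_RGB2BGR))
E
```

```text
time: 36.67
eef_pos: [0.4373, 0.2512, 0.3019]
tcp_rot: [0.759, 0.652, -0.002, -0.0]
contact_force: [0.4, 0.3, -0.9]
opening: 0.783
finger_force: 40.4
time: 37.42
eef_pos: [0.4389, 0.252, 0.2255]
tcp_rot: [0.759, 0.652, 0.001, 0.001]
contact_force: [0.5, 0.4, -1.3]
opening: 0.779
finger_force: 40.4
go [-0.04 -0.16 13.2 ] twist 0.009640335874280481 | ang -8.7 pos [0.4389 0.252  0.2255] q [ 0.32 -0.09  1.99 -0.    1.23  0.47] F [ 0.5  0.4 -1.3] op 0.779 ff 40.4 t 37.425
```

View pics/side7.png

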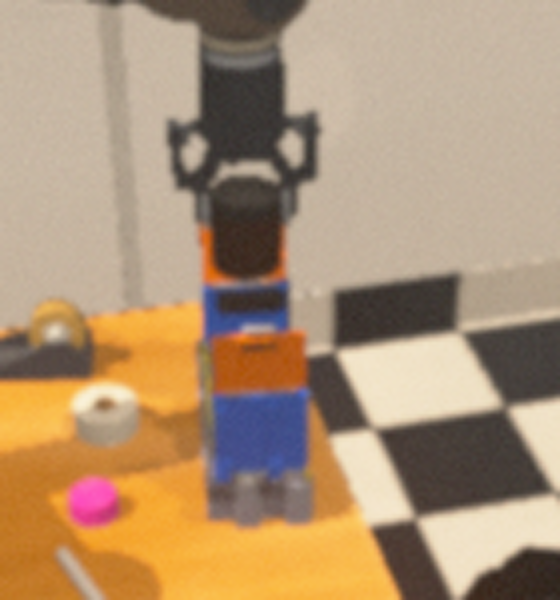

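The jar is held upright at (245,230), clear of the handle and aligned with the far bay. I'll lower it.

```bash
python3 -m pendant '[{"dx":0,"dy":-0.1,"dz":2.5,"twist":0},{"dx":0,"dy":-0.1,"dz":5,"twist":0},{"dx":0,"dy":-0.1,"dz":7.5,"twist":0},{"dx":0,"dy":-0.1,"dz":9.5,"twist":0},{"dx":0,"dy":-0.1,"dz":11,"twist":0},{"dx":0,"dy":-0.1,"dz":12,"twist":0},{"dx":0,"dy":-0.1,"dz":12.6,"twist":0},{"dx":0,"dy":-0.1,"dz":12.6,"twist":0}]' && python3 -m pendant '[{"dx":0,"dy":0,"dz":0.3,"twist":0},{"dx":0,"dy":0,"dz":0.5,"twist":0},{"dx":0,"dy":0,"dz":0.6,"twist":0},{"dx":0,"dy":0,"dz":0.6,"twist":0}]' && python3 -c "
from h import *
go(.4376,.252,.092,-8.7)"
```

```text
time: 38.48
eef_pos: [0.437, 0.2521, 0.0978]
tcp_rot: [0.758, 0.652, -0.0, -0.0]
contact_force: [0.1, 0.2, -1.1]
opening: 0.775
finger_force: 40.4
time: 38.98
eef_pos: [0.4369, 0.2521, 0.0918]
tcp_rot: [0.759, 0.652, -0.0, -0.0]
contact_force: [-0.0, 0.5, -1.0]
opening: 0.779
finger_force: 40.4
go [ 0.    0.07 -0.02] twist 0.031656543461593856 | ang -8.7 pos [0.4369 0.2521 0.0918] q [0.32 0.08 2.1  0.   0.97 0.47] F [-0.   0.5 -1. ] op 0.779 ff 40.4 t 38.975
```

```bash
python3 -m pendant '[{"dx":0,"dy":0,"dz":0.05,"twist":0},{"dx":0,"dy":0,"dz":0,"twist":0},{"dx":0,"dy":0,"dz":0,"twist":0},{"dx":0,"dy":0,"dz":-4,"twist":0},{"dx":0,"dy":0,"dz":-9,"twist":0},{"dx":0,"dy":0,"dz":-15,"twist":0},{"dx":0,"dy":0,"dz":-20.5,"twist":0},{"dx":0,"dy":0,"dz":-20.5,"twist":0}]' 100 30 && python3 -m pendant '[{"dx":5,"dy":0,"dz":0,"twist":0},{"dx":10.5,"dy":0,"dz":0,"twist":0},{"dx":10.5,"dy":0,"dz":0,"twist":0},{"dx":10.5,"dy":0,"dz":0,"twist":0}]' 0
python3 - <<'E'
from h import *
go(.430+.1513*.155,.2026+.9885*.155,.19,-8.7)
c=cam('top');P=cloud(c);z=P[...,2];img=c['img']
s=cam('side')
a=cv2.resize(img[160:215,150:250],None,fx=6,fy=6,interpolation=cv2.INTER_CUBIC)
cv2.imwrite('pics/crop8.png',cv2.cvtColor(a,cv2.COLOR_RGB2BGR))
m=(np.hypot(P[...,0]-.4376,P[...,1]-.252)<.05)&(z>.12)&(z<.142);q=P[m];print('jar',len(q),q.mean(0).round(3),cv2.minEnclosingCircle(q[:,:2].astype(np.float32)*1000))
E
```

```text
time: 39.98
eef_pos: [0.4394, 0.253, 0.3036]
tcp_rot: [0.758, 0.652, 0.006, 0.002]
contact_force: [-0.0, -0.6, 0.6]
opening: 0.994
finger_force: 0.0
time: 40.48
eef_pos: [0.4522, 0.3555, 0.2953]
tcp_rot: [0.758, 0.652, -0.001, -0.0]
contact_force: [0.2, -0.1, -0.1]
opening: 0.144
finger_force: 0.0
go [ 0.07  0.14 10.53] twist 0.06407697501200005 | ang -8.6 pos [0.4522 0.3555 0.2953] q [ 0.49  0.03  1.75 -0.    1.37  0.64] F [ 0.2 -0.1 -0.1] op 0.144 ff 0.0 t 40.475
jar 284 [0.436 0.252 0.133] ((438.3193359375, 260.05059814453125), 42.54585647583008)
```

View pics/crop8.png

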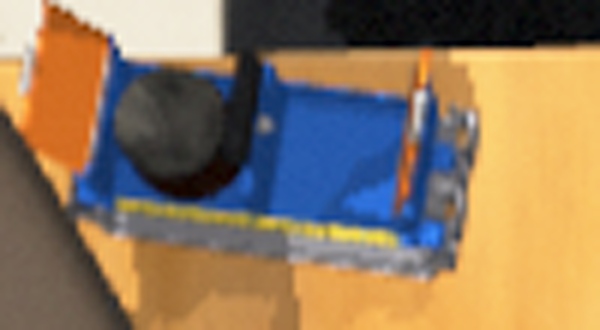

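The jar stands in the left bay at (170,130), and the stripe is on the robot side. The left cover leans out at (68,100). I'll sweep that one shut.

```bash
python3 -m pendant '[{"dx":0,"dy":0.1,"dz":5,"twist":0},{"dx":0,"dy":0.1,"dz":10.5,"twist":0},{"dx":0,"dy":0.1,"dz":10.5,"twist":0},{"dx":-2.5,"dy":0.1,"dz":10.5,"twist":0},{"dx":-5.5,"dy":0.1,"dz":10.5,"twist":0},{"dx":-8,"dy":0.1,"dz":11,"twist":0},{"dx":-9.7,"dy":0.1,"dz":12,"twist":0},{"dx":-11,"dy":0.1,"dz":13.3,"twist":0},{"dx":-11.6,"dy":0.1,"dz":14.2,"twist":0},{"dx":-11.6,"dy":0.1,"dz":14.2,"twist":0}]'
python3 - <<'E'
from h import *
go(.430+.1513*.033,.2026+.9885*.033,.144,-8.7)
c=cam('side')
cv2.imwrite('pics/side9.png',cv2.cvtColor(cv2.resize(c['img'][90:210,200:320],None,fx=4.5,fy=4.5,interpolation=cv2.INTER_CUBIC),cv2.COLOR_RGB2BGR))
E
```

```text
time: 41.82
eef_pos: [0.4355, 0.2406, 0.1536]
tcp_rot: [0.759, 0.651, -0.001, -0.001]
contact_force: [0.4, -0.1, -0.1]
opening: 0.0
finger_force: 0.0
go [-0.54  0.03  0.96] twist 0.007455567592103307 | ang -8.7 pos [0.4355 0.2406 0.1536] q [ 0.3  -0.03  2.07 -0.    1.1   0.45] F [ 0.4 -0.1 -0.1] op 0.0 ff 0.0 t 41.825
```

View pics/side9.png

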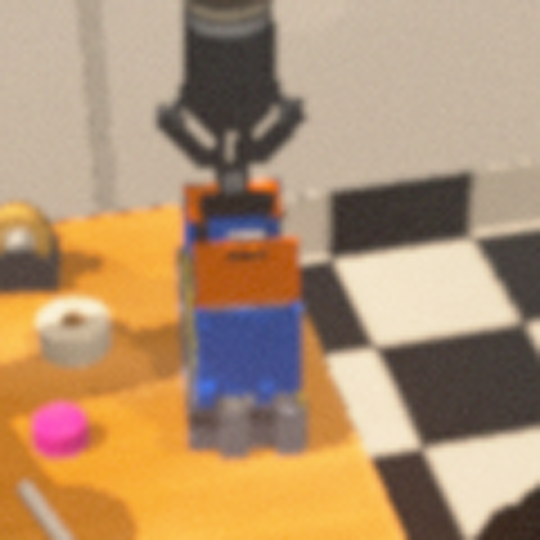

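The left cover has swung down to nearly level at (235,190), with the finger on it. I'll press it home.

```bash
python3 -m pendant '[{"dx":-0.4,"dy":0,"dz":0.3,"twist":0},{"dx":-0.5,"dy":0,"dz":0.7,"twist":0},{"dx":-0.5,"dy":0,"dz":0.9,"twist":0},{"dx":-0.5,"dy":0,"dz":1.1,"twist":0},{"dx":-0.5,"dy":0,"dz":1.1,"twist":0}]' ; python3 -m pendant '[{"dx":0,"dy":0,"dz":0.1,"twist":0},{"dx":0,"dy":0,"dz":0.2,"twist":0},{"dx":0,"dy":0,"dz":0.2,"twist":0}]'
```

```text
time: 42.5
eef_pos: [0.4357, 0.2362, 0.1438]
tcp_rot: [0.758, 0.652, 0.0, 0.0]
contact_force: [0.6, 0.6, 1.4]
opening: -0.0
finger_force: 0.8
time: 42.88
eef_pos: [0.4361, 0.2362, 0.1436]
tcp_rot: [0.758, 0.652, 0.0, 0.0]
contact_force: [-2.9, -1.7, 9.5]
opening: -0.003
finger_force: 4.6
```

```bash
python3 -m pendant '[{"dx":0,"dy":0,"dz":0.15,"twist":0},{"dx":0,"dy":0,"dz":0.15,"twist":0},{"dx":0,"dy":0,"dz":-4,"twist":0},{"dx":0,"dy":0,"dz":-10,"twist":0},{"dx":0,"dy":0,"dz":-15.5,"twist":0},{"dx":-5,"dy":0,"dz":-15.5,"twist":0},{"dx":-11,"dy":0,"dz":-15.5,"twist":0},{"dx":-16,"dy":0,"dz":-15.5,"twist":0},{"dx":-19,"dy":0,"dz":-15.5,"twist":0},{"dx":-19,"dy":0,"dz":-15.5,"twist":0}]' && python3 -m pendant '[{"dx":0,"dy":0,"dz":0,"twist":0}]'
python3 - <<'E'
from h import *
go(.430-.1513*.155,.2026-.9885*.155,.19,-8.7)
c=cam('top');P=cloud(c);z=P[...,2];img=c['img']
hsv=cv2.cvtColor(img,cv2.COLOR_RGB2HSV).astype(int);H,S,V=[hsv[...,i] for i in range(3)]
m=(H<14)&(S>140)&(z>.12)&(P[...,1]>.21)&(P[...,1]<.35)&(P[...,0]>.35);q=P[m];yp=(q[:,:2]-[.43,.2026])@[.1513,.9885]
print(len(q),np.polyfit(yp,q[:,2],1),yp.min(),yp.max(),np.median(q[:,2]))
E
```

```text
time: 44.12
eef_pos: [0.4065, 0.0469, 0.2963]
tcp_rot: [0.76, 0.65, -0.0, -0.0]
contact_force: [-0.2, 0.0, -0.4]
opening: 0.0
finger_force: 0.0
time: 44.25
eef_pos: [0.4068, 0.0487, 0.2965]
tcp_rot: [0.759, 0.652, 0.0, -0.0]
contact_force: [0.1, 0.4, 0.5]
opening: -0.001
finger_force: 0.0
go [ 0.06 -0.03 10.65] twist 0.02705735194621184 | ang -8.7 pos [0.4068 0.0487 0.2965] q [-0.13 -0.38  2.1   0.    1.42  0.02] F [0.1 0.4 0.5] op -0.001 ff 0.0 t 44.25
59 [-0.02594074  0.1457412 ] 0.007197682151809594 0.08750405264865237 0.14530684501608704
```

```bash
python3 -m pendant '[{"dx":0,"dy":0,"dz":5,"twist":0},{"dx":0,"dy":0,"dz":10.6,"twist":0},{"dx":0,"dy":0,"dz":10.6,"twist":0},{"dx":2.5,"dy":0,"dz":10.6,"twist":0},{"dx":5.5,"dy":0,"dz":10.6,"twist":0},{"dx":8,"dy":0,"dz":11.1,"twist":0},{"dx":9.7,"dy":0,"dz":12.1,"twist":0},{"dx":11,"dy":0,"dz":13.4,"twist":0},{"dx":11.6,"dy":0,"dz":14.3,"twist":0},{"dx":11.6,"dy":0,"dz":14.3,"twist":0}]' && python3 -m pendant '[{"dx":0.2,"dy":0,"dz":0.3,"twist":0},{"dx":0.5,"dy":0,"dz":0.7,"twist":0},{"dx":0.5,"dy":0,"dz":0.9,"twist":0},{"dx":0.5,"dy":0,"dz":1.0,"twist":0},{"dx":0.5,"dy":0,"dz":1.0,"twist":0}]' && python3 -m pendant '[{"dx":0,"dy":0,"dz":0.1,"twist":0},{"dx":0,"dy":0,"dz":0.2,"twist":0},{"dx":0,"dy":0,"dz":0.3,"twist":0},{"dx":0,"dy":0,"dz":0.3,"twist":0}]' && python3 -c "
from h import *
go(.430-.1513*.033,.2026-.9885*.033,.144,-8.7)"
```

```text
time: 45.55
eef_pos: [0.424, 0.1632, 0.1533]
tcp_rot: [0.758, 0.652, -0.001, -0.0]
contact_force: [0.2, 0.2, -0.1]
opening: -0.001
finger_force: 0.0
time: 46.18
eef_pos: [0.4253, 0.168, 0.1439]
tcp_rot: [0.759, 0.652, 0.0, 0.0]
contact_force: [0.7, -0.5, 1.1]
opening: -0.002
finger_force: 0.5
time: 46.68
eef_pos: [0.4262, 0.1679, 0.1435]
tcp_rot: [0.758, 0.652, 0.0, 0.001]
contact_force: [-3.6, -1.5, 11.7]
opening: -0.002
finger_force: 6.3
go [ 0.19 -0.15 -0.05] twist 0.05419543024885343 | ang -8.6 pos [0.4262 0.1679 0.1435] q [ 0.15 -0.11  2.17 -0.    1.08  0.3 ] F [-3.6 -1.5 11.7] op -0.002 ff 6.3 t 46.675
```

```bash
python3 -m pendant '[{"dx":0,"dy":0,"dz":0.15,"twist":0},{"dx":0,"dy":0,"dz":0.15,"twist":0},{"dx":0,"dy":0,"dz":-4,"twist":0},{"dx":0,"dy":0,"dz":-10,"twist":0},{"dx":0,"dy":0,"dz":-15.5,"twist":0},{"dx":-5,"dy":0,"dz":-15.5,"twist":0},{"dx":-11,"dy":0,"dz":-15.5,"twist":0},{"dx":-17,"dy":0,"dz":-15.5,"twist":0},{"dx":-23,"dy":0,"dz":-15.5,"twist":0},{"dx":-23,"dy":0,"dz":-15.5,"twist":0}]' && python3 -m pendant '[{"dx":0,"dy":0,"dz":0,"twist":0},{"dx":0,"dy":0,"dz":0,"twist":0}]'
python3 - <<'E'
from h import *
o=np.zeros((600,800,3),np.uint8)
for n in('top','side'):
    c=cam(n);P=cloud(c);z=P[...,2];img=c['img']
    hsv=cv2.cvtColor(img,cv2.COLOR_RGB2HSV).astype(int);H,S,V=[hsv[...,i] for i in range(3)]
    yp=(P[...,:2]-[.43,.2026])@[.1513,.9885];xp=(P[...,:2]-[.43,.2026])@[.9885,-.1513]
    for lo,hi in((.015,.085),(-.085,-.015)):
        m=(H<14)&(S>140)&(z>.13)&(z<.16)&(yp>lo)&(yp<hi)&(abs(xp)<.035)
        if m.sum()>10:
            A=np.c_[yp[m],xp[m],np.ones(m.sum())];print(n,lo,m.sum(),np.linalg.lstsq(A,z[m],rcond=None)[0].round(4),np.median(z[m]).round(4))
    if n=='top': a=cv2.resize(img[155:245,125:395],None,fx=2.9,fy=2.9,interpolation=cv2.INTER_CUBIC);o[:a.shape[0],:a.shape[1]]=a[:,:800]
    else: b=cv2.resize(img[100:200,190:330],None,fx=3.3,fy=3.3,interpolation=cv2.INTER_CUBIC);o[265:265+b.shape[0],:b.shape[1]]=b[:335]
cv2.imwrite('pics/fin.png',cv2.cvtColor(o,cv2.COLOR_RGB2BGR))
go(.43,.2,.2)
E
```

```text
time: 47.92
eef_pos: [0.3897, -0.0627, 0.2953]
tcp_rot: [0.761, 0.648, -0.0, -0.0]
contact_force: [-0.3, 0.8, 0.3]
opening: 0.0
finger_force: 0.0
time: 48.18
eef_pos: [0.3906, -0.0581, 0.2956]
tcp_rot: [0.758, 0.653, 0.0, -0.0]
contact_force: [0.4, 0.8, 0.3]
opening: 0.003
finger_force: 0.0
top 0.015 45 [0.1054 0.04   0.1407] 0.1441
top -0.085 377 [ 0.0143 -0.0008  0.145 ] 0.1443
side 0.015 16 [0.0299 0.0145 0.1417] 0.1435
side -0.085 70 [0.0123 0.007  0.1445] 0.1439
go [26.1   0.08  9.58] twist None | ang -8.5 pos [ 0.3907 -0.058   0.2957] q [-0.41 -0.42  2.13  0.    1.43 -0.26] F [-0.4 -0.3 -0.1] op 0.0 ff 0.0 t 48.275
```

View pics/fin.png

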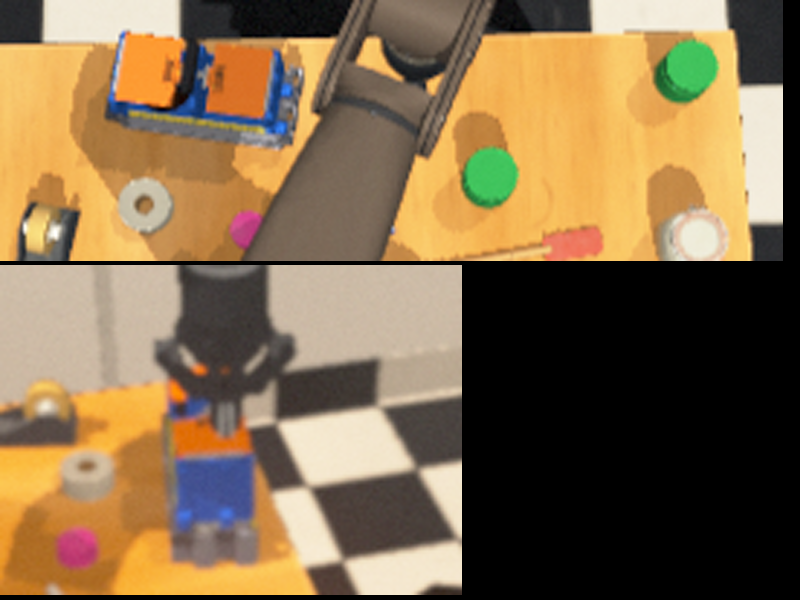

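Run:
```python
from h import *
D=np.load('pics/side0.npz');P=D['P']
q=P[195:228,0:22].reshape(-1,3);print(np.percentile(q,[5,50,95],axis=0).round(2))
for n in('top','side'):
    c=cam(n);P=cloud(c);z=P[...,2];img=c['img']
    hsv=cv2.cvtColor(img,cv2.COLOR_RGB2HSV).astype(int);H,S,V=[hsv[...,i] for i in range(3)]
    yp=(P[...,:2]-[.43,.2026])@[.1513,.9885];xp=(P[...,:2]-[.43,.2026])@[.9885,-.1513]
    for lo in(.015,-.085):
        m=(H<24)&(S>110)&(z>.13)&(z<.2)&(yp>lo)&(yp<lo+.07)&(abs(xp)<.035)
        if m.sum()>10: print(n,lo,m.sum(),np.polyfit(yp[m],z[m],1).round(4),np.median(z[m]).round(4))
```

```text
[[-0.5   0.08 -0.  ]
 [-0.44  0.14  0.05]
 [-0.42  0.3   0.08]]
top 0.015 377 [-0.0017  0.1442] 0.1441
top -0.085 380 [0.0201 0.145 ] 0.1437
side 0.015 30 [0.0115 0.1435] 0.1444
side -0.085 154 [0.0115 0.1444] 0.1437
```

Run:
```python
from h import *
D=np.load('pics/side0.npz')['img'][180:250,0:90]
c=cam('top');t=c['img'][290:384,90:420]
o=np.zeros((600,800,3),np.uint8);a=cv2.resize(D,None,fx=4.5,fy=4.5,interpolation=cv2.INTER_CUBIC);b=cv2.resize(t,None,fx=2.4,fy=2.4);o[:a.shape[0],:a.shape[1]]=a;o[330:330+b.shape[0],:b.shape[1]]=b
cv2.imwrite('pics/obj.png',cv2.cvtColor(o,cv2.COLOR_RGB2BGR))
```

```text
(no output)
```

View pics/obj.png

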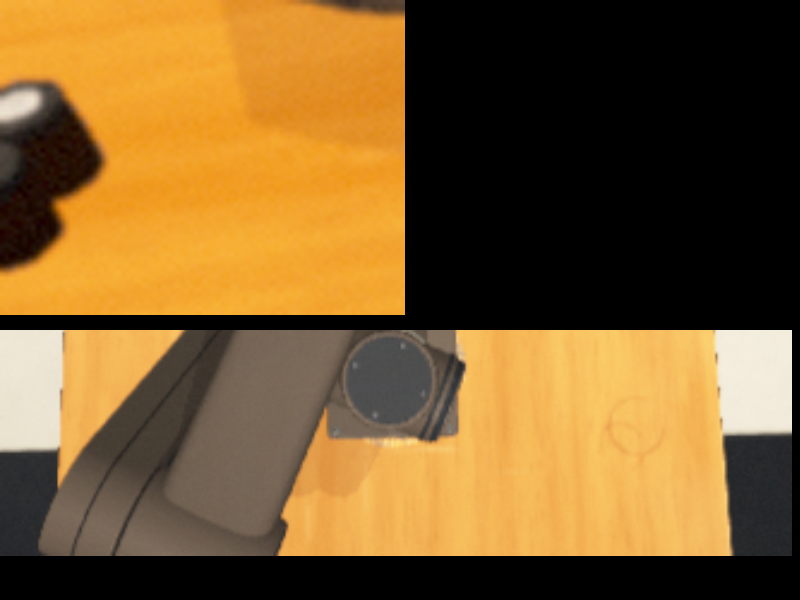

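Run:
```python
from h import *
D=np.load('pics/side0.npz');P=D['P'];img=D['img']
for v in range(192,242,4):
    print(v,[(u,*P[v,u].round(3),tuple(int(k) for k in img[v,u])) for u in range(0,24,4) if P[v,u,2]>.008])
print('jar colour',img[238:246:4,277:291:6].tolist())
```

```text
192 []
196 [(20, np.float64(0.183), np.float64(-0.943), np.float64(0.945), (244, 167, 45))]
200 [(0, np.float64(-0.471), np.float64(0.183), np.float64(0.076), (121, 96, 79)), (4, np.float64(-0.456), np.float64(0.177), np.float64(0.078), (182, 169, 154)), (8, np.float64(-0.446), np.float64(0.179), np.float64(0.074), (153, 141, 127)), (12, np.float64(-0.431), np.float64(0.174), np.float64(0.075), (85, 71, 60))]
204 [(0, np.float64(-0.466), np.float64(0.16), np.float64(0.077), (232, 222, 204)), (4, np.float64(-0.453), np.float64(0.158), np.float64(0.076), (227, 218, 201)), (8, np.float64(-0.437), np.float64(0.15), np.float64(0.079), (122, 109, 101)), (12, np.float64(-0.425), np.float64(0.15), np.float64(0.077), (41, 33, 30)), (16, np.float64(-0.425), np.float64(0.171), np.float64(0.057), (128, 85, 47))]
208 [(0, np.float64(-0.463), np.float64(0.143), np.float64(0.073), (83, 74, 63)), (4, np.float64(-0.448), np.float64(0.137), np.float64(0.076), (65, 53, 50)), (8, np.float64(-0.434), np.float64(0.133), np.float64(0.076), (37, 29, 25)), (12, np.float64(-0.428), np.float64(0.142), np.float
[... 1829 characters left out ...]
2), np.float64(0.083), np.float64(0.03), (32, 7, 0)), (12, np.float64(-0.437), np.float64(0.093), np.float64(0.019), (78, 42, 10))]
232 [(0, np.float64(-0.459), np.float64(0.063), np.float64(0.037), (33, 5, 3)), (4, np.float64(-0.448), np.float64(0.064), np.float64(0.033), (27, 4, 0)), (8, np.float64(-0.44), np.float64(0.068), np.float64(0.026), (26, 6, 0)), (12, np.float64(-0.436), np.float64(0.08), np.float64(0.012), (88, 50, 10))]
236 [(0, np.float64(-0.463), np.float64(0.058), np.float64(0.024), (32, 7, 9)), (4, np.float64(-0.457), np.float64(0.065), np.float64(0.015), (34, 14, 8))]
240 []
jar colour [[[77, 43, 19], [75, 43, 23], [73, 43, 19]], [[74, 40, 13], [70, 40, 16], [69, 42, 20]]]
```

Run:
```python
from h import *
c=cam('side');P=cloud(c);img=c['img'];D=np.load('pics/side0.npz')
d=np.abs(img[185:250,:40].astype(int)-D['img'][185:250,:40]).max(2);print('changed px',(d>40).sum())
for Q in(D['P'],P):
    s=Q[185:250,:40].reshape(-1,3);t=s[(s[:,2]>.07)&(s[:,2]<.09)];print(len(t),t.min(0).round(3),t.max(0).round(3))
    for lo,hi in((.125,.22),(.0,.122)):
        u=t[(t[:,1]>lo)&(t[:,1]<hi)];print(len(u),u.min(0).round(3),u.max(0).round(3))
# whole-bench inventory of things 60-95 mm high
z=P[...,2];m=((z>.06)&(z<.095)&(P[...,0]<.52)&(P[...,0]>-.8)&(abs(P[...,1])<.5)).astype(np.uint8)
k,l,st,ce=cv2.connectedComponentsWithStats(m)
for i in range(1,k):
    if st[i,4]>25: print(st[i],np.median(P[l==i],0).round(3),np.median(img[l==i],0))
```

```text
changed px 0
212 [-0.471  0.07   0.07 ] [-0.42   0.193  0.083]
166 [-0.471  0.126  0.07 ] [-0.42   0.193  0.083]
46 [-0.456  0.07   0.07 ] [-0.433  0.119  0.08 ]
211 [-0.471  0.069  0.07 ] [-0.421  0.196  0.083]
164 [-0.471  0.126  0.07 ] [-0.421  0.196  0.083]
47 [-0.454  0.069  0.071] [-0.435  0.117  0.079]
[198 135  13   9  73] [0.266 0.393 0.071] [218. 172.  95.]
[239 142   5  20  35] [0.402 0.294 0.074] [143. 110.  86.]
[243 167  24  13 189] [0.416 0.105 0.076] [ 71.  88. 155.]
[  0 198  16  29 266] [-0.443  0.143  0.076] [73. 64. 54.]
[122 207  39  23 297] [ 0.014 -0.053  0.078] [64. 50. 45.]
[233 221  21  19 311] [ 0.318 -0.159  0.076] [ 86. 194.  71.]
[297 276  25  23 451] [ 0.447 -0.41   0.077] [ 68. 194.  71.]
[215 288  32  30 694] [ 0.233 -0.41   0.085] [238. 205. 172.]
```

```bash
python3 -c "
from plant import ctrl
print(ctrl.sign_off())"
```

```text
the job is handed in; nothing more can be done
None
```

I handed the job in with both tins in the crate, the tray turned and stacked on the lugs, one brown jar in a bay, both covers shut by my depth readings and the label roll untouched, but two dark, jar-shaped things touching each other behind the robot near (-0.45, 0.13) m stayed where they were: I took them as not part of the job, couldn't confirm it, and so left the second bay empty.

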